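# Fill the shop jar with fried dough twists

## Robot

A 6-joint arm with a two-finger parallel gripper is mounted at the origin on the work surface. World frame = base frame: x ahead of the robot, y to its left, z up, the work surface at z = 0. Lengths are in m, angles in degrees, forces in N, time in s.
With the tool pointing down it reaches from about 0.3 to 0.75 m from the base axis. Payload 8.5 kg.
Tool frame: the origin (TCP) lies on the centre line of the jaws, within the pads' length; the fingertips stand 17 mm ahead of it and the grasp point (between the pads) lies 2 mm behind it (env.tip_extent is the distance from the TCP to the fingertips, in m); z points along the fingers, y is the direction in which the jaws open and shut (so a half turn about z gives the same grasp; the last joint's range is limited). The gripper opens to 85 mm and grips with 20 to 120 N. Pads are 22 mm wide; open, the fingers measure 114 mm over their backs; the gripper's body (76 mm by 85 mm) begins 54 mm behind the grasp point. The pads swing forward as they close: fully open they stand 13 mm farther back than shut.
Start: joints at [-84.299, 21.807, 74.336, -0, 83.858, -12.336], TCP at [0.17, -0.523, 0.248] pointing down, gripper open.
Joint ranges: [-178.18, 178.18], [-50.72, 133.34], [12.68, 142.11], [-81.47, 261.47], [9.98, 163.14], [-165.26, 165.26]. Speed limits (degrees/s): [136.94, 136.94, 180, 180, 180, 180].

## Interface

Orientations are given as a 3x3 rotation matrix whose columns are the frame's x, y, z axes.
In Python, from rig import telemetry, get_image, camera_params, close_job, env gives the robot as it stands.
- The arm moves only by the tool apply_moves, never from a script. Its argument "motion" is a list of rows, each an object of numbers: "tx", "ty", "tz": the shift along the tool's x, y, z in cm; "turn": the turn about the tool's z in degrees; "jaw": the gripper's target within -1 to 1 (fully open at 1, half-way at 0, shut at -1). In form: [{"tx": .., "ty": .., "tz": .., "turn": .., "jaw": ..}, ...]. A call has 1 to 5 rows; each row is the pose to reach, as a shift and turn from the pose measured when the call began, along the tool's axes at that moment; what a row does not reach only later rows make up. A row lasts 1/12 s, in which the tool goes at most 41.7 mm and 7.16 degrees, less where a joint would pass 70% of its speed; a pose out of reach is approached as far as the arm can. A call with a gripper value outside its range is refused whole. The fingers move at their own pace and stop on an object; "squeeze" is the grip in N (left out, the last holds). Time passes only in rows, so rows that repeat a pose let the fingers close. It gives the time, the measured TCP pose, the force and the opening at its end, in the units of the state.
- telemetry.observe(): the state, without advancing time (a new reading comes with each control period).
- get_image(name): name is "scene" or "top"; returns (picture, depth): 480x640x3 uint8, red, green, blue; 480x640 float32, m along the optical axis (not along the pixel's ray), 0 where there is no reading.
- camera_params(name): a dict with "fx", "fy", "cx", "cy" (pixels), "D" ([k1, k2, p1, p2, k3] as OpenCV has them; the pictures are not rectified), "rvec" (rotation vector, rad) and "tvec" (3), from world to camera coordinates, as OpenCV has them. Camera axes: x right, y down, z forward; pixel columns grow to the right and rows downward; lengths in m; the calibration is good to about 2 mm. A picture is of the moment at which its call begins. camera_params takes no time and is no camera call.
- close_job(): hands the job in, once; it reports no verdict.
The state is a dict: "time_s": time; "q": joint angles; "qvel": joint speeds; "joint_efforts": joint torques, N m; "position": TCP position; "tool_rot": TCP orientation; "ft_force": force on the tool from outside, world axes, zero at the start; "wrist_torque": the same for the moment, N m; "grip_width": finger opening in m.
Only numpy, scipy, OpenCV 4.12 (cv2) and the standard library are available. Lean on these libraries where they do the work, as an engineer would, in place of code of your own. Each camera call takes 0.05 s, during which the arm holds its last target. There are 200 camera calls.

## Task

Put the three fried dough twists from the baking tray into the glass jar, one at a time, end first through its narrow neck. They are crisp, so get an end of each one below the rim of the mouth before you let it go; do not drop it in from above. All three must finish wholly inside the jar, with the jar still upright where it stands and the steel lid, bowl and dough docker left alone.

Things in the scene. Friction and masses are not known exactly. Their poses are not given: they have to be found in the camera images.
- tray: Black sheet-metal baking tray, 260 mm (its x) by 360 mm (its y), fixed to the table; origin at the centre of its underside on the table. Floor 4 mm thick, rim 18 mm high all round (rolled bead up to 21 mm). The three twists lie flat on its floor, side by side, each roughly along the tray's x (within about 0.25 rad), centres about 90 mm apart along the tray's y. The tray stands to one side of the robot's x axis and the jar to the other; which is which varies.
- jar: Clear glass storage jar with a steel collar and steel-edged rim, standing loose, about 1.5 kg, open at the top. Origin at the centre of its underside, z up. Height 180 mm; body 150 mm outside diameter (140 mm inside) up to 124 mm, shoulder narrowing from 124 to 156 mm, straight neck from 156 to 180 mm: 72 mm inside diameter, 82 mm outside (91 mm over the collar at 165 mm). Inner floor 7 mm up.
- jar_mouth (a point): Centre of the jar's open mouth, at the level of the rim, 180 mm above the jar's underside; z up.
- twist1_mid (a point): Centre (half-way up) of a crisp golden-brown two-strand fried dough twist with sesame, 35 to 70 g, rigid, a little oily so that it slides easily on the glass, with rounded ends: 130 mm long (its x), 28 mm wide (its y), 24 mm thick (its z, up as it lies). It lies flat on the tray floor, so its centre is 16 mm above the table.
- twist1: The same twist 1; origin at the middle of its underside, 12 mm below its centre.
- twist1_enda (a point): The +x end of twist 1, 65 mm from its centre along its x.
- twist1_endb (a point): The -x end of twist 1, 65 mm from its centre along its x.
- twist2_mid (a point): Centre of twist 2, the same in every way as twist 1.
- twist2: The same twist 2; origin at the middle of its underside, 12 mm below its centre.
- twist2_enda (a point): The +x end of twist 2, 65 mm from its centre along its x.
- twist2_endb (a point): The -x end of twist 2, 65 mm from its centre along its x.
- twist3_mid (a point): Centre of twist 3, the same in every way as twist 1.
- twist3: The same twist 3; origin at the middle of its underside, 12 mm below its centre.
- twist3_enda (a point): The +x end of twist 3, 65 mm from its centre along its x.
- twist3_endb (a point): The -x end of twist 3, 65 mm from its centre along its x.
- lid: Bystander: the jar's steel lid, 90 mm across and 43 mm high with its knob, lying on the table on the robot's side of the jar; origin under its centre.
- bowl: Bystander: stainless bowl of sesame, 150 mm across, 60 mm high; origin under its centre.
- docker: Bystander: dough docker (wooden handle and a ring of steel needles, 160 mm long along its x, 40 mm thick) lying on the table; origin near its middle, on the table.

How it is judged:
By the outcome, as a careful person would: the job done as asked, in the order asked, and still so for the second after the job is handed in, with the robot touching nothing.
It also fails if it takes over 67 s, if anything falls off the work surface, if the arm or the gripper's body presses on something with over 40 N, if the wrist force passes 120 N, or if a joint passes its speed limit or range.

## Working session

There is one attempt and no reset: what is moved stays moved. The work goes in short steps, Python scripts to look and compute and a tool call to move; the robot and the scene stay as the last step left them, time stands still between calls to the robot, and variables do not carry over. Pictures are saved under pics/ and viewed, about 8 in all and at most 12, crops included, and the job is handed in when it is done.

Besides the shell and the picture viewer there is one more tool, called after "Request:" by a JSON object that holds its "fn" and its "kwargs", one argument or row to a line. apply_moves: Moves the arm, as the interface text tells. Its arguments: {"type":"object","properties":{"motion":{"type":"array"},"squeeze":{"type":"number"}},"required":["motion"]}

```bash
ls; mkdir -p pics; cat > h.py <<'E'
import numpy as np, cv2
from rig import telemetry, get_image, camera_params, close_job, env
def snap(n,f,crop=None,s=1):
    im,d=get_image(n); np.save(f'{n}_d.npy',d); np.save(f'{n}_i.npy',im)
    o=im[...,::-1]
    if crop: a,b,c,e=crop; o=o[b:e,a:c]
    cv2.imwrite(f'pics/{f}.png',cv2.resize(o,None,fx=s,fy=s,interpolation=cv2.INTER_CUBIC)); return im,d
def cam(n):
    p=camera_params(n);K=np.array([[p['fx'],0,p['cx']],[0,p['fy'],p['cy']],[0,0,1.]]);R=cv2.Rodrigues(np.array(p['rvec'],float))[0]
    return K,np.array(p['D'],float),R,np.array(p['tvec'],float).ravel()
def ray(n,uv):
    K,D,R,t=cam(n);x=cv2.undistortPoints(np.array(uv,float).reshape(-1,1,2),K,D).reshape(-1,2)
    r=np.c_[x,np.ones(len(x))]@R; return -R.T@t,r
def atz(n,uv,z):
    o,r=ray(n,uv); return o+r*((z-o[2])/r[:,2])[:,None]
def proj(n,P):
    K,D,R,t=cam(n); return cv2.projectPoints(np.array(P,float).reshape(-1,1,3),cv2.Rodrigues(R)[0],t,K,D)[0].reshape(-1,2)
def cloud(n,d):
    v,u=np.mgrid[0:480,0:640]; K,D,R,t=cam(n)
    x=cv2.undistortPoints(np.c_[u.ravel(),v.ravel()].astype(float).reshape(-1,1,2),K,D).reshape(-1,2)
    P=(np.c_[x,np.ones(len(x))]*d.ravel()[:,None]-t)@R; P[d.ravel()==0]=np.nan
    return P.reshape(480,640,3)
E
python3 - <<'E'
from h import *
snap('top','top0');snap('scene','scene0')
for n in('top','scene'):
    K,D,R,t=cam(n);print(n,K[0,0],-R.T@t,R[2])
s=telemetry.observe();print(s)
E
```

```text
pics
top 520.2098323842649 [ 0.33826347 -0.01990042  1.50700542] [ 0.14738308  0.02381738 -0.98879268]
scene 515.0778386502169 [1.6433006  0.02630564 1.18320225] [-0.72435452 -0.0213217  -0.6890979 ]
{'time_s': 0.1, 'q': array([-8.43000688e+01,  2.18355919e+01,  7.43769108e+01, -1.08830986e-03,
        8.38590373e+01, -1.23362947e+01]), 'qvel': array([-0.02052031, -0.15765308, -0.18502708,  0.1450372 , -0.00988802,
        0.04917566]), 'joint_efforts': array([ 3.63069055e-03, -4.49223018e+01, -2.31655616e+01, -1.76603780e-04,
        3.66213470e-03, -3.54209044e-05]), 'position': array([ 0.17025502, -0.52273983,  0.24780853]), 'tool_rot': array([[ 9.50860331e-01,  3.09620105e-01, -1.42802135e-04],
       [ 3.09620039e-01, -9.50859555e-01,  1.24055855e-03],
       [ 2.48317094e-04, -1.22381232e-03, -9.99999220e-01]]), 'ft_force': array([-0.2652213 , -0.27609189, -0.17672016]), 'wrist_torque': array([ 0.0342557 ,  0.00966447, -0.01213692]), 'grip_width': 0.08532419200078459}
```

View pics/top0.png

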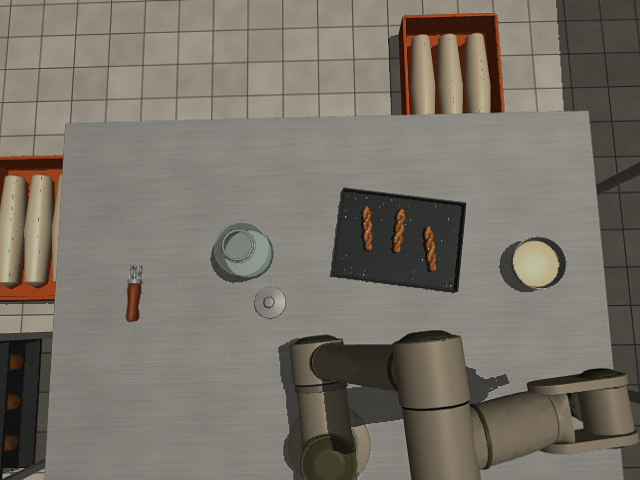

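View pics/scene0.png

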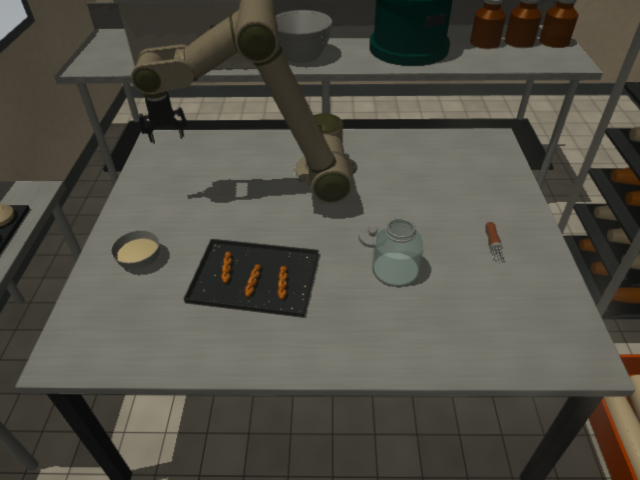

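```bash
python3 - <<'E'
from h import *
im=np.load('top_i.npy');d=np.load('top_d.npy')
hsv=cv2.cvtColor(im,cv2.COLOR_RGB2HSV)
m=((hsv[...,0]<20)&(hsv[...,1]>110)&(hsv[...,2]>60)).astype(np.uint8);m[:195]=0;m[285:]=0;m[:,:335]=0;m[:,465:]=0
m=cv2.morphologyEx(m,cv2.MORPH_CLOSE,np.ones((5,5)))
n,L,st,c=cv2.connectedComponentsWithStats(m)
for i in range(1,n):
    if st[i,4]<60: continue
    v,u=np.where(L==i); P=atz('top',np.c_[u,v],0.018)[:,:2]; mu=P.mean(0)
    w,V=np.linalg.eigh(np.cov((P-mu).T)); a=V[:,1]*np.sign(V[0,1]);pr=(P-mu)@a
    print(st[i],mu,'mid',mu+a*(pr.max()+pr.min())/2,'ang',np.degrees(np.arctan2(a[1],a[0])),np.ptp(pr),np.ptp((P-mu)@V[:,0]))
P=cloud('top',d); R=P[200:300,195:290]; k=(R[...,2]>0.172)&(R[...,2]<0.19); q=R[k]; print(k.sum(),q.min(0),q.max(0))
if k.sum()>5: print(cv2.minEnclosingCircle(q[:,:2].astype(np.float32)))
a=im[205:290,200:300][...,::-1]; cv2.imwrite('pics/jar.png',cv2.resize(a,None,fx=7,fy=7,interpolation=cv2.INTER_CUBIC))
for uv,z in [((238,245),.18),((270,302),.02)]: print(atz('top',[uv],z))
E
```

```text
[362 206  11  45 344] [ 0.60192336 -0.12266994] mid [ 0.60154866 -0.1226798 ] ang 1.5079671097969174 0.12990984462837163 0.02680332733505154
[394 209  12  44 345] [ 0.59340459 -0.21386958] mid [ 0.59288113 -0.21379161] ang -8.471764712192078 0.12772784091956513 0.026499239674036702
[424 226  13  45 351] [ 0.53930326 -0.30191057] mid [ 0.53972514 -0.30188464] ang 3.5166292458254858 0.12864160742523129 0.02717539254579217
213 [0.49450722 0.18521924 0.1720352 ] [0.57724333 0.26565566 0.18928918]
((0.5356053709983826, 0.22487205266952515), 0.04235810041427612)
[[0.53405431 0.22363979 0.18      ]]
[[0.3918224  0.15987386 0.02      ]]
```

View pics/jar.png

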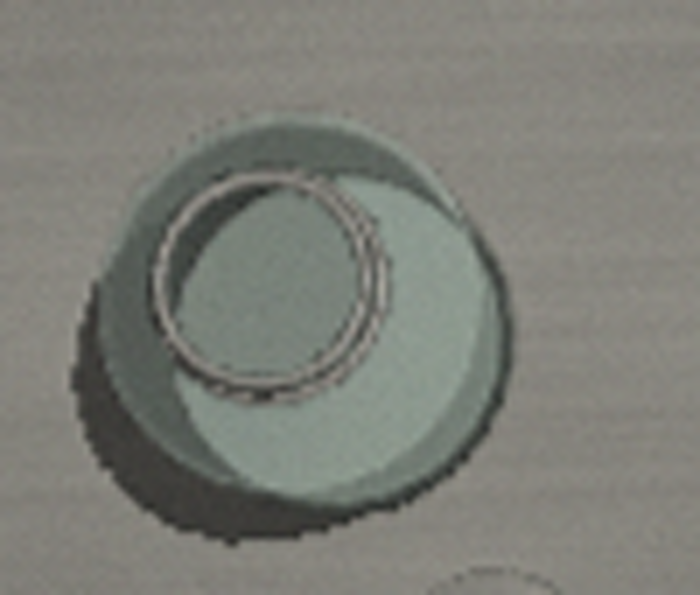

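Request:
{"fn": "apply_moves", "kwargs": {
  "motion": [
    {"tx": 19.5, "ty": -8.4, "tz": 0, "turn": 0, "jaw": 1},
    {"tx": 19.5, "ty": -8.4, "tz": 0, "turn": 0, "jaw": 1},
    {"tx": 19.5, "ty": -8.4, "tz": 0, "turn": 0, "jaw": 1},
    {"tx": 19.5, "ty": -8.4, "tz": 0, "turn": 0, "jaw": 1},
    {"tx": 19.5, "ty": -8.4, "tz": 0, "turn": 0, "jaw": 1}
  ]
}}

```text
time_s: 0.52
position: [0.3276, -0.3836, 0.2477]
tool_rot: [[0.951, 0.309, -0.0], [0.309, -0.951, 0.002], [0.0, -0.002, -1.0]]
ft_force: [0.6, -1.7, -0.2]
grip_width: 0.0849
```

Request:
{"fn": "apply_moves", "kwargs": {
  "motion": [
    {"tx": 19.5, "ty": -8.4, "tz": 0, "turn": 0, "jaw": 1},
    {"tx": 19.5, "ty": -8.4, "tz": 0, "turn": 0, "jaw": 1},
    {"tx": 19.5, "ty": -8.4, "tz": 0, "turn": 0, "jaw": 1},
    {"tx": 19.5, "ty": -8.4, "tz": 0, "turn": 0, "jaw": 1},
    {"tx": 19.5, "ty": -8.4, "tz": 0, "turn": 0, "jaw": 1}
  ]
}}

```text
time_s: 0.93
position: [0.4839, -0.2455, 0.2477]
tool_rot: [[0.951, 0.309, -0.001], [0.309, -0.951, 0.002], [-0.0, -0.002, -1.0]]
ft_force: [0.8, -2.0, -0.1]
grip_width: 0.0858
```

Request:
{"fn": "apply_moves", "kwargs": {
  "motion": [
    {"tx": 16.8, "ty": -7.2, "tz": 10, "turn": 16.5, "jaw": 1},
    {"tx": 16.8, "ty": -7.2, "tz": 10, "turn": 16.5, "jaw": 1},
    {"tx": 16.8, "ty": -7.2, "tz": 10, "turn": 16.5, "jaw": 1},
    {"tx": 16.8, "ty": -7.2, "tz": 10, "turn": 16.5, "jaw": 1},
    {"tx": 16.8, "ty": -7.2, "tz": 10, "turn": 16.5, "jaw": 1}
  ]
}}

```text
time_s: 1.35
position: [0.6189, -0.1263, 0.149]
tool_rot: [[1.0, 0.026, -0.001], [0.026, -1.0, 0.002], [-0.001, -0.002, -1.0]]
ft_force: [0.6, -1.2, 0.5]
grip_width: 0.0854
```

Request:
{"fn": "apply_moves", "kwargs": {
  "motion": [
    {"tx": 0.8, "ty": -0.4, "tz": 4, "turn": 0, "jaw": 0.2},
    {"tx": 0.8, "ty": -0.4, "tz": 8, "turn": 0, "jaw": 0.2},
    {"tx": 0.8, "ty": -0.4, "tz": 11, "turn": 0, "jaw": 0.2},
    {"tx": 0.8, "ty": -0.4, "tz": 12.3, "turn": 0, "jaw": 0.2},
    {"tx": 0.8, "ty": -0.4, "tz": 12.5, "turn": 0, "jaw": 0.2}
  ],
  "squeeze": 20
}}

```text
time_s: 1.77
position: [0.6249, -0.121, 0.0202]
tool_rot: [[1.0, 0.026, -0.008], [0.026, -1.0, 0.005], [-0.008, -0.005, -1.0]]
ft_force: [-0.5, 0.1, -0.8]
grip_width: 0.0514
```

Request:
{"fn": "apply_moves", "kwargs": {
  "motion": [
    {"tx": 0, "ty": 0, "tz": 0, "turn": 0, "jaw": -1},
    {"tx": 0, "ty": 0, "tz": 0, "turn": 0, "jaw": -1},
    {"tx": 0, "ty": 0, "tz": 0, "turn": 0, "jaw": -1},
    {"tx": 0, "ty": 0, "tz": 0, "turn": 0, "jaw": -1},
    {"tx": 0, "ty": 0, "tz": 0, "turn": 0, "jaw": -1}
  ]
}}

```text
time_s: 2.18
position: [0.6252, -0.1211, 0.0211]
tool_rot: [[1.0, 0.026, -0.006], [0.026, -1.0, 0.004], [-0.006, -0.005, -1.0]]
ft_force: [-0.6, -0.4, 3.9]
grip_width: 0.0276
```

```bash
python3 -c "
from h import *
s=telemetry.observe();print(s['position'],s['grip_width'],s['ft_force'],env.tip_extent)
snap('scene','g1',(120,160,360,340),3)"
```

```text
[ 0.62519213 -0.12105562  0.02114326] 0.027580711625552992 [-0.64512049 -0.44905469  3.87150528] 0.017
```

View pics/g1.png

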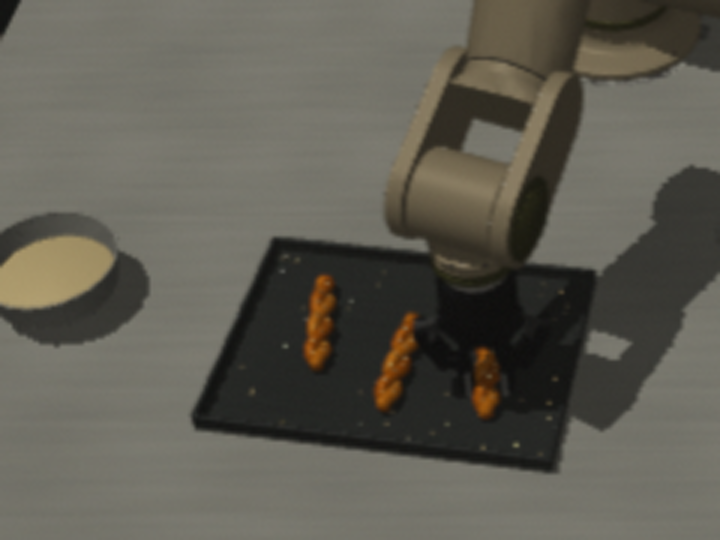

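Request:
{"fn": "apply_moves", "kwargs": {
  "motion": [
    {"tx": 0, "ty": 0, "tz": -4, "turn": 0, "jaw": -1},
    {"tx": 0, "ty": 0, "tz": -8, "turn": 0, "jaw": -1},
    {"tx": 0, "ty": 0, "tz": -12, "turn": 0, "jaw": -1},
    {"tx": 0, "ty": 0, "tz": -16, "turn": 0, "jaw": -1},
    {"tx": 0, "ty": 0, "tz": -20, "turn": 0, "jaw": -1}
  ]
}}

```text
time_s: 2.65
position: [0.626, -0.1217, 0.2236]
tool_rot: [[1.0, 0.026, -0.006], [0.026, -1.0, 0.004], [-0.006, -0.005, -1.0]]
ft_force: [0.6, 0.0, 0.7]
grip_width: 0.0271
```

Request:
{"fn": "apply_moves", "kwargs": {
  "motion": [
    {"tx": -1, "ty": -3.5, "tz": -1, "turn": -6.5, "jaw": -1},
    {"tx": -2, "ty": -7, "tz": -2, "turn": -13, "jaw": -1},
    {"tx": -3, "ty": -10.5, "tz": -2.3, "turn": -20, "jaw": -1},
    {"tx": -4, "ty": -14, "tz": -2.3, "turn": -27, "jaw": -1},
    {"tx": -5, "ty": -17.5, "tz": -2.3, "turn": -34, "jaw": -1}
  ]
}}

```text
time_s: 3.07
position: [0.5707, 0.0533, 0.2484]
tool_rot: [[0.811, 0.586, -0.005], [0.586, -0.811, 0.004], [-0.002, -0.007, -1.0]]
ft_force: [0.1, -0.7, -0.5]
grip_width: 0.0272
```

```bash
cat > to.py <<'E'
import sys;from h import *
s=telemetry.observe();p=s['position'];R=s['tool_rot']
x,y,z,yaw=map(float,sys.argv[1:5])
d=R.T@(np.array([x,y,z])-p)*100
c=np.degrees(np.arctan2(R[1,0],R[0,0]))
print('t',s['time_s'],'pos',p.round(4),'yaw',c.round(1),'w',s['grip_width'].round(4) if hasattr(s['grip_width'],'round') else s['grip_width'],'F',s['ft_force'].round(1),'q',s['q'].round(0)); print('tx ty tz turn',d.round(2),round(c-yaw,1))
E
python3 to.py .535 .15 .235 90
```

```text
t 3.0667 pos [0.5707 0.0533 0.2484] yaw 35.8 w 0.027220874798799487 F [ 0.1 -0.7 -0.5] q [-7. 24. 70.  0. 86. 48.]
tx ty tz turn [ 2.77 -9.92  1.4 ] -54.2
```

Request:
{"fn": "apply_moves", "kwargs": {
  "motion": [
    {"tx": 1, "ty": -3.5, "tz": 0, "turn": -7, "jaw": -1},
    {"tx": 2, "ty": -7, "tz": 0, "turn": -14, "jaw": -1},
    {"tx": 2.77, "ty": -9.92, "tz": 0, "turn": -21, "jaw": -1},
    {"tx": 2.77, "ty": -9.92, "tz": 0.7, "turn": -28, "jaw": -1},
    {"tx": 2.77, "ty": -9.92, "tz": 1.4, "turn": -35, "jaw": -1}
  ]
}}

```text
time_s: 3.48
position: [0.5342, 0.1518, 0.2357]
tool_rot: [[0.32, 0.948, -0.004], [0.948, -0.32, 0.005], [0.003, -0.005, -1.0]]
ft_force: [-0.5, -0.2, -0.2]
grip_width: 0.0276
```

Request:
{"fn": "apply_moves", "kwargs": {
  "motion": [
    {"tx": 0, "ty": 0, "tz": 0, "turn": -7, "jaw": -1},
    {"tx": 0, "ty": 0, "tz": 0, "turn": -14, "jaw": -1},
    {"tx": 0, "ty": 0, "tz": 0, "turn": -19.2, "jaw": -1},
    {"tx": 0, "ty": 0, "tz": 0, "turn": -19.2, "jaw": -1}
  ]
}}

```text
time_s: 3.82
position: [0.534, 0.1519, 0.2359]
tool_rot: [[-0.013, 1.0, -0.003], [1.0, 0.013, 0.005], [0.005, -0.003, -1.0]]
ft_force: [-0.1, -0.1, 0.3]
grip_width: 0.0274
```

```bash
python3 to.py .535 .15 .198 90; python3 -c "
from h import *
snap('scene','p1',(300,140,500,290),4)"
```

```text
t 3.8167 pos [0.534  0.1519 0.2359] yaw 90.8 w 0.027410630296936522 F [-0.1 -0.1  0.3] q [ 4. 23. 75.  0. 83.  3.]
tx ty tz turn [-0.21  0.11  3.79] 0.8
```

View pics/p1.png

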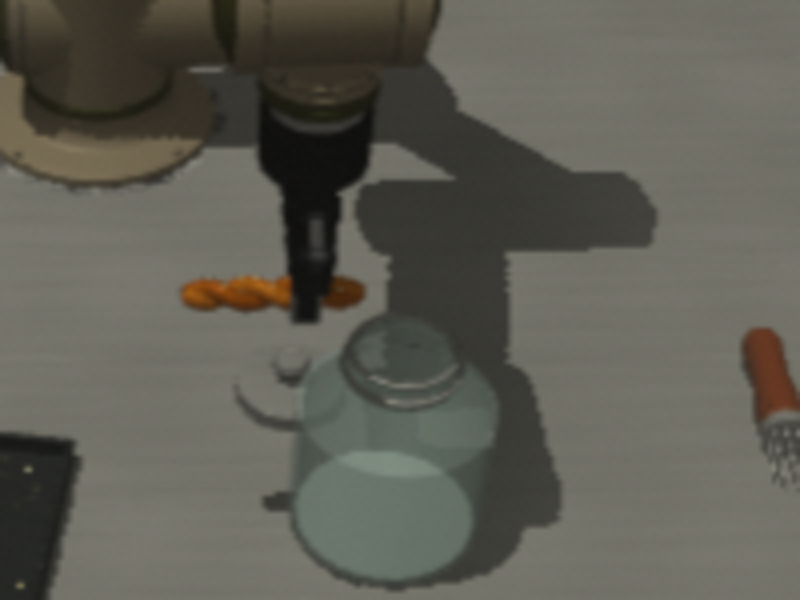

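Request:
{"fn": "apply_moves", "kwargs": {
  "motion": [
    {"tx": -0.2, "ty": 0.1, "tz": 2, "turn": 0.8, "jaw": -1},
    {"tx": -0.2, "ty": 0.1, "tz": 3.5, "turn": 0.8, "jaw": -1},
    {"tx": -0.25, "ty": 0.1, "tz": 4.1, "turn": 0.8, "jaw": -1},
    {"tx": -0.3, "ty": 0.1, "tz": 4.7, "turn": 0.8, "jaw": -1}
  ]
}}

```text
time_s: 4.2
position: [0.5348, 0.1487, 0.189]
tool_rot: [[0.008, 1.0, -0.003], [1.0, -0.008, 0.004], [0.004, -0.004, -1.0]]
ft_force: [-2.7, -3.0, 4.8]
grip_width: 0.0273
```

```bash
python3 to.py .535 .151 .17 90
```

```text
t 4.2 pos [0.5348 0.1487 0.189 ] yaw 89.5 w 0.027344589080205765 F [-2.7 -3.   4.8] q [ 3. 25. 79.  0. 76.  4.]
tx ty tz turn [0.22 0.02 1.9 ] -0.5
```

Request:
{"fn": "apply_moves", "kwargs": {
  "motion": [
    {"tx": -0.05, "ty": 0, "tz": 0.6, "turn": 0, "jaw": -1},
    {"tx": -0.05, "ty": 0, "tz": 1.1, "turn": 0, "jaw": -1},
    {"tx": 0.1, "ty": 0, "tz": 1.6, "turn": 0, "jaw": -1},
    {"tx": 0.2, "ty": 0, "tz": 2, "turn": 0, "jaw": -1}
  ]
}}

```text
time_s: 4.53
position: [0.5352, 0.1503, 0.1693]
tool_rot: [[0.009, 1.0, -0.002], [1.0, -0.009, 0.003], [0.003, -0.002, -1.0]]
ft_force: [-1.3, -4.8, 6.2]
grip_width: 0.0271
```

```bash
python3 to.py .535 .156 .162 90;python3 -c "
from h import *
snap('scene','p2',(320,170,470,290),5)"
```

```text
t 4.5333 pos [0.5352 0.1503 0.1693] yaw 89.5 w 0.027134503737288734 F [-1.3 -4.8  6.2] q [ 3. 26. 81.  0. 73.  4.]
tx ty tz turn [ 0.57 -0.03  0.73] -0.5
```

View pics/p2.png

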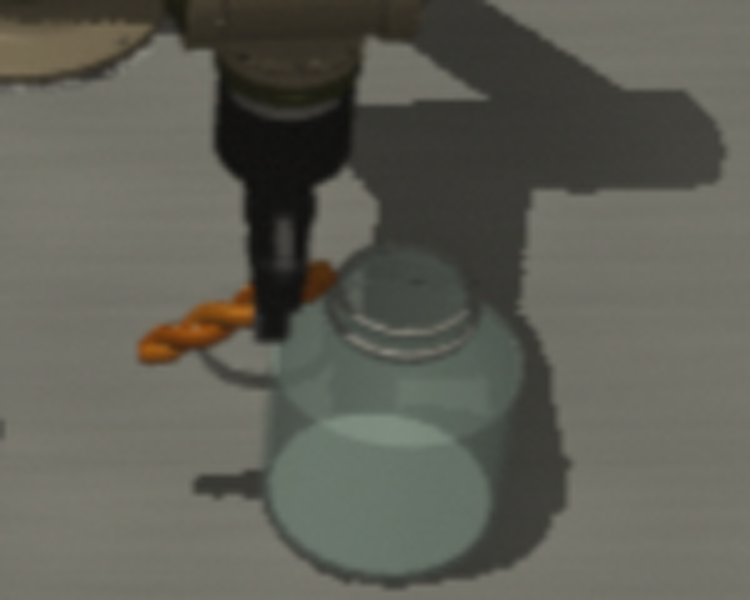

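Request:
{"fn": "apply_moves", "kwargs": {
  "motion": [
    {"tx": 0.3, "ty": 0, "tz": 0.5, "turn": 0, "jaw": -1},
    {"tx": 0.6, "ty": 0, "tz": 0.9, "turn": 0, "jaw": -1},
    {"tx": 1.0, "ty": 0, "tz": 1.3, "turn": 0, "jaw": -1},
    {"tx": 1.2, "ty": 0, "tz": 1.4, "turn": 0, "jaw": -1},
    {"tx": 1.2, "ty": 0, "tz": 1.4, "turn": 0, "jaw": -1}
  ]
}}

```text
time_s: 5.0
position: [0.536, 0.1619, 0.1555]
tool_rot: [[0.01, 1.0, -0.0], [1.0, -0.01, 0.002], [0.002, -0.0, -1.0]]
ft_force: [1.4, -5.3, 5.3]
grip_width: 0.0276
```

```bash
python3 to.py .535 .12 .3 90;python3 -c "
from h import *
snap('scene','p3',(320,170,470,290),5)"
```

```text
t 5.0 pos [0.536  0.1619 0.1555] yaw 89.4 w 0.027600248158828108 F [ 1.4 -5.3  5.3] q [ 5. 28. 81.  0. 71.  5.]
tx ty tz turn [ -4.17  -0.06 -14.46] -0.6
```

View pics/p3.png

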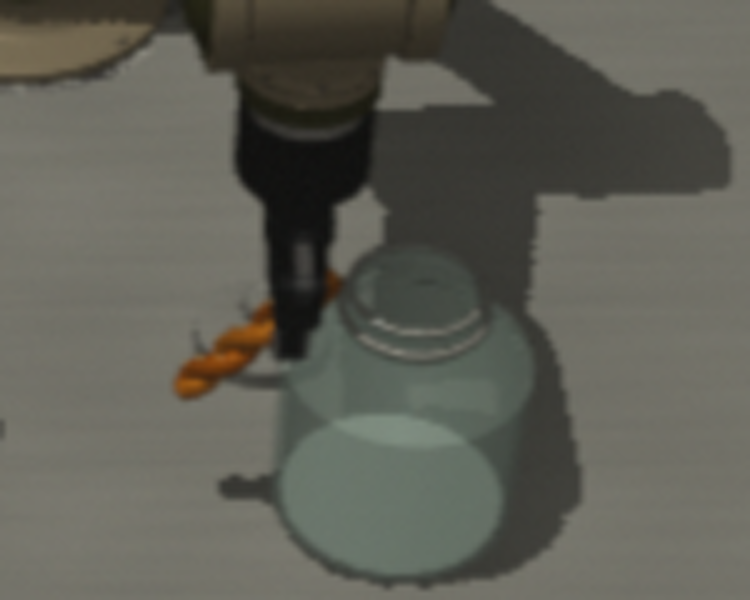

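Request:
{"fn": "apply_moves", "kwargs": {
  "motion": [
    {"tx": -2, "ty": 0, "tz": -1, "turn": 0, "jaw": -1},
    {"tx": -2, "ty": 0, "tz": -5, "turn": 0, "jaw": -1},
    {"tx": -2, "ty": 0, "tz": -9, "turn": 0, "jaw": -1},
    {"tx": -2, "ty": 0, "tz": -12.5, "turn": 0, "jaw": -1},
    {"tx": -2, "ty": 0, "tz": -12.5, "turn": 0, "jaw": -1}
  ]
}}

```text
time_s: 5.47
position: [0.5377, 0.1421, 0.2875]
tool_rot: [[0.01, 1.0, 0.013], [1.0, -0.01, 0.003], [0.003, 0.013, -1.0]]
ft_force: [-0.7, -0.5, 0.5]
grip_width: 0.0274
```

```bash
cat > jar.py <<'E'
from h import *
a=snap('scene','x1');b=snap('top','x2')
for n,d in(('scene',a[1]),('top',b[1])):
    P=cloud(n,d); k=(P[...,2]>0.165)&(P[...,2]<0.19)&(abs(P[...,0]-.535)<.06)&(abs(P[...,1]-.23)<.06); q=P[k]
    # also strict rim
    k2=k&(P[...,2]>.174); print(n,k2.sum(), cv2.minEnclosingCircle(P[k2][:,:2].astype(np.float32)) if k2.sum()>5 else '')
im=b[0][200:270,195:325][...,::-1]; im=cv2.resize(im,None,fx=4,fy=4,interpolation=cv2.INTER_CUBIC)
s=cv2.resize(a[0][140:280,320:480][...,::-1],None,fx=4,fy=4,interpolation=cv2.INTER_CUBIC)
W=max(im.shape[1],s.shape[1]);o=np.zeros((min(600,s.shape[0]),W,3),np.uint8)
cv2.imwrite('pics/side.png',s);cv2.imwrite('pics/topc.png',im)
E
python3 jar.py; python3 to.py .535 .27 .275 90; rm -f pics/x1.png pics/x2.png
```

```text
scene 166 ((0.5401202440261841, 0.2363373190164566), 0.04461709037423134)
top 62 ((0.5143182277679443, 0.21698395907878876), 0.029393702745437622)
t 5.5667 pos [0.536  0.142  0.2812] yaw 89.4 w 0.027491067499555703 F [-0.3  0.4 -0.5] q [ 3. 21. 70.  0. 89.  3.]
tx ty tz turn [12.8  -0.23  0.65] -0.6
```

View pics/side.png

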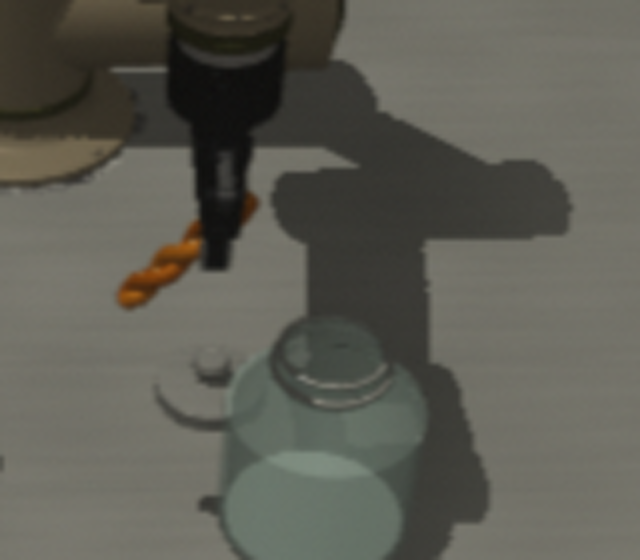

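```bash
cat > reg.py <<'E'
from h import *
def jarshift(new):
    a=cv2.cvtColor(cv2.imread('pics/scene0.png'),cv2.COLOR_BGR2GRAY);b=cv2.cvtColor(new,cv2.COLOR_RGB2GRAY)
    t=a[222:250,380:428]; # neck/collar
    r=cv2.matchTemplate(cv2.resize(b[205:270,350:460],None,fx=8,fy=8,interpolation=cv2.INTER_CUBIC),cv2.resize(t,None,fx=8,fy=8,interpolation=cv2.INTER_CUBIC),cv2.TM_CCOEFF_NORMED)
    _,v,_,p=cv2.minMaxLoc(r); uv=np.array([p[0]/8+350-380,p[1]/8+205-222])
    c0=proj('scene',[[.535,.2243,.18]])[0]; return v,uv,atz('scene',[c0+uv],.18)[0]
def plane_x(n,uv,x):
    o,r=ray(n,uv); return o+r*((x-o[0])/r[:,0])[:,None]
if __name__=='__main__':
    im=np.load('scene_i.npy');print(jarshift(im))
    hsv=cv2.cvtColor(im,cv2.COLOR_RGB2HSV)
    p=telemetry.observe()['position'];c=proj('scene',[p])[0].astype(int)
    m=((hsv[...,0]<20)&(hsv[...,1]>110)&(hsv[...,2]>60));m[:c[1]-45]=0;m[c[1]+60:]=0;m[:,:c[0]-60]=0;m[:,c[0]+60:]=0
    v,u=np.where(m);i=u.argmin();j=v.argmin(); Q=plane_x('scene',np.c_[u,v],p[0])[:,1:]
    mu,_,_,_=Q.mean(0),0,0,0; w,V=np.linalg.eigh(np.cov((Q-mu).T));a=V[:,1]*np.sign(V[0,1]);pr=(Q-mu)@a
    print('tilt',np.degrees(np.arctan2(a[1],a[0])),'len',np.ptp(pr),'B rel TCP',mu+a*pr.min()-p[1:],'A rel',mu+a*pr.max()-p[1:])
E
python3 reg.py
```

```text
(0.6573277115821838, array([10.   , -8.625]), array([0.49723451, 0.25735596, 0.18      ]))
tilt 48.22844879890134 len 0.12870868990517983 B rel TCP [-0.06217282 -0.056983  ] A rel [0.02356805 0.03900882]
```

Request:
{"fn": "apply_moves", "kwargs": {
  "motion": [
    {"tx": 4, "ty": -0.1, "tz": 0, "turn": -0.6, "jaw": -1},
    {"tx": 8, "ty": -0.1, "tz": 0, "turn": -0.6, "jaw": -1},
    {"tx": 12, "ty": -0.1, "tz": 0.5, "turn": -0.6, "jaw": -1},
    {"tx": 16, "ty": -0.1, "tz": 1, "turn": -0.6, "jaw": -1},
    {"tx": 17.2, "ty": -0.1, "tz": 1.6, "turn": -0.6, "jaw": -1}
  ]
}}

```text
time_s: 5.98
position: [0.5354, 0.3187, 0.263]
tool_rot: [[-0.004, 1.0, -0.001], [1.0, 0.004, 0.003], [0.003, -0.001, -1.0]]
ft_force: [-0.4, 0.3, 0.2]
grip_width: 0.0275
```

```bash
python3 to.py .536 .267 .202 90; python3 -c "
from h import *
snap('scene','x1')"; python3 reg.py; python3 to.py .536 .267 .202 90; cp pics/x1.png pics/over.png
```

```text
t 5.9833 pos [0.5354 0.3187 0.263 ] yaw 90.2 w 0.027507511222103397 F [-0.4  0.3  0.2] q [20. 29. 60.  0. 91. 20.]
tx ty tz turn [-5.19  0.04  6.08] 0.2
(0.86300128698349, array([2.5  , 0.125]), array([0.53555908, 0.23146038, 0.18      ]))
tilt -20.35817709130444 len 0.2737115507255243 B rel TCP [-0.05334205 -0.01960952] A rel [ 0.20327243 -0.11483043]
t 6.0333 pos [0.5351 0.3184 0.2614] yaw 90.3 w 0.02741800399510034 F [-1.5  0.5 -1.9] q [20. 29. 60.  0. 91. 20.]
tx ty tz turn [-5.15  0.08  5.93] 0.3
```

Request:
{"fn": "apply_moves", "kwargs": {
  "motion": [
    {"tx": -1, "ty": 0, "tz": 1.2, "turn": 0, "jaw": -1},
    {"tx": -2, "ty": 0, "tz": 2.4, "turn": 0, "jaw": -1},
    {"tx": -3, "ty": 0, "tz": 3.6, "turn": 0, "jaw": -1},
    {"tx": -4.2, "ty": 0, "tz": 4.8, "turn": 0, "jaw": -1},
    {"tx": -5.1, "ty": 0, "tz": 5.9, "turn": 0, "jaw": -1}
  ]
}}

```text
time_s: 6.45
position: [0.5346, 0.266, 0.2001]
tool_rot: [[-0.004, 1.0, -0.006], [1.0, 0.004, 0.001], [0.001, -0.006, -1.0]]
ft_force: [0.3, -0.3, -0.7]
grip_width: 0.0274
```

```bash
python3 to.py .536 .267 .202 90;python3 -c "
from h import *
snap('scene','p5',(340,150,490,270),5)"
```

```text
t 6.45 pos [0.5346 0.266  0.2001] yaw 90.2 w 0.027397957253165097 F [ 0.3 -0.3 -0.7] q [15. 29. 71.  0. 81. 15.]
tx ty tz turn [ 0.1   0.14 -0.19] 0.2
```

View pics/p5.png

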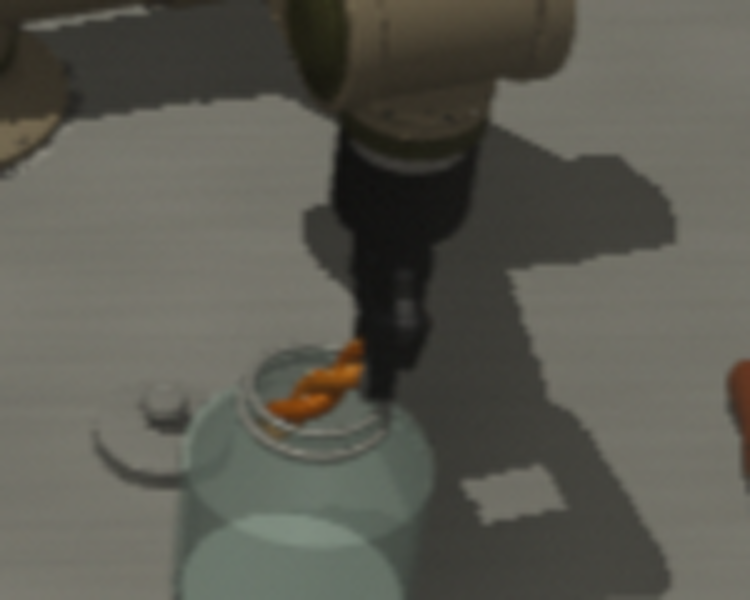

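Request:
{"fn": "apply_moves", "kwargs": {
  "motion": [
    {"tx": -0.5, "ty": 0.1, "tz": 0, "turn": 0, "jaw": -1},
    {"tx": -1.0, "ty": 0.1, "tz": 0, "turn": 0, "jaw": -1},
    {"tx": -1.5, "ty": 0.1, "tz": 0, "turn": 0, "jaw": -1}
  ]
}}

```text
time_s: 6.75
position: [0.5352, 0.2491, 0.198]
tool_rot: [[-0.003, 1.0, -0.01], [1.0, 0.003, -0.001], [-0.001, -0.01, -1.0]]
ft_force: [-0.8, -0.1, -0.7]
grip_width: 0.0275
```

Request:
{"fn": "apply_moves", "kwargs": {
  "motion": [
    {"tx": -0.5, "ty": 0, "tz": 0, "turn": 0, "jaw": -1},
    {"tx": -1.0, "ty": 0, "tz": 0, "turn": 0, "jaw": -1}
  ]
}}

```text
time_s: 6.92
position: [0.5355, 0.2394, 0.1985]
tool_rot: [[-0.003, 1.0, -0.009], [1.0, 0.003, 0.001], [0.001, -0.009, -1.0]]
ft_force: [1.0, 3.7, -1.5]
grip_width: 0.0273
```

```bash
python3 to.py .536 .231 .202 90;python3 -c "
from h import *
snap('scene','p6',(340,150,490,270),5)
from reg import *
print(jarshift(np.load('scene_i.npy')))"
```

```text
t 6.9167 pos [0.5355 0.2394 0.1985] yaw 90.2 w 0.027274137651109927 F [ 1.   3.7 -1.5] q [12. 28. 73.  0. 80. 12.]
tx ty tz turn [-0.84  0.05 -0.35] 0.2
(0.6029324531555176, array([30.75 ,  1.625]), array([0.54222135, 0.31198761, 0.18      ]))
```

Request:
{"fn": "apply_moves", "kwargs": {
  "motion": [
    {"tx": -0.4, "ty": 0, "tz": 0, "turn": 0, "jaw": -1},
    {"tx": -0.8, "ty": 0, "tz": 0, "turn": 0, "jaw": -1},
    {"tx": -0.8, "ty": 0, "tz": 0, "turn": 0, "jaw": -1}
  ]
}}

```text
time_s: 7.22
position: [0.5356, 0.23, 0.1986]
tool_rot: [[-0.002, 1.0, -0.009], [1.0, 0.002, 0.0], [0.0, -0.009, -1.0]]
ft_force: [1.4, 1.7, -2.3]
grip_width: 0.0274
```

```bash
cat >> reg.py <<'E'
def jb(new):
    a=cv2.cvtColor(cv2.imread('pics/scene0.png'),cv2.COLOR_BGR2GRAY);b=cv2.cvtColor(new,cv2.COLOR_RGB2GRAY)
    f=lambda i:cv2.resize(i,None,fx=8,fy=8,interpolation=cv2.INTER_CUBIC)
    r=cv2.matchTemplate(f(b[242:300,360:450]),f(a[252:290,368:428]),cv2.TM_CCOEFF_NORMED);_,v,_,p=cv2.minMaxLoc(r)
    return v,(p[0]/8+360-368,p[1]/8+242-252)
E
python3 to.py .536 .231 .202 90;python3 -c "
from h import *
from reg import *
print('before',jb(np.load('scene_i.npy')))
snap('scene','p6',(340,150,490,270),5)
print('now',jb(np.load('scene_i.npy')),'p2',)"
```

```text
t 7.2167 pos [0.5356 0.23   0.1986] yaw 90.1 w 0.027414013423101437 F [ 1.4  1.7 -2.3] q [12. 27. 73.  0. 80. 11.]
tx ty tz turn [ 0.1   0.04 -0.34] 0.1
before (0.9505848288536072, (2.375, 0.125))
now (0.9555109739303589, (2.375, 0.0)) p2
```

View pics/p6.png

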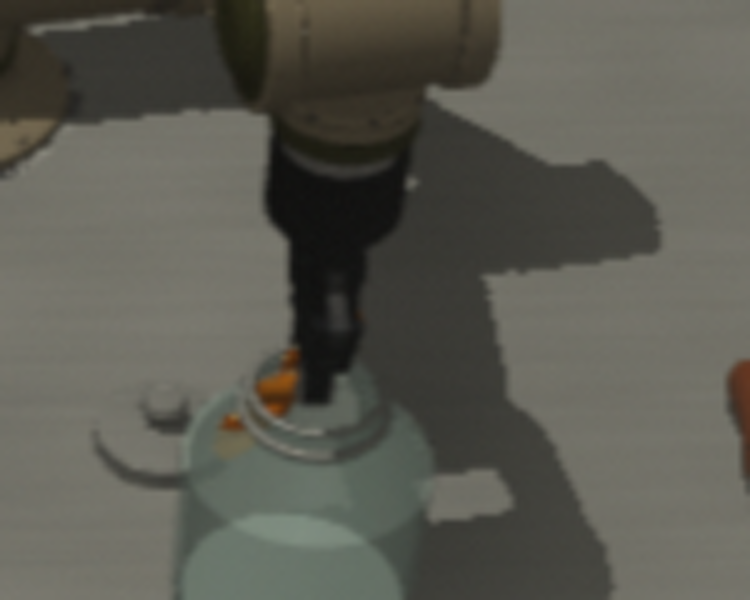

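Request:
{"fn": "apply_moves", "kwargs": {
  "motion": [
    {"tx": 0, "ty": 0, "tz": 0, "turn": 0, "jaw": 0.2},
    {"tx": 0, "ty": 0, "tz": 0, "turn": 0, "jaw": 0.2},
    {"tx": 0, "ty": 0, "tz": 0, "turn": 0, "jaw": 0.2},
    {"tx": 0, "ty": 0, "tz": 0, "turn": 0, "jaw": 0.2}
  ]
}}

```text
time_s: 7.6
position: [0.5356, 0.23, 0.1986]
tool_rot: [[-0.002, 1.0, -0.009], [1.0, 0.002, -0.001], [-0.001, -0.009, -1.0]]
ft_force: [-0.5, -0.5, -0.2]
grip_width: 0.0514
```

Request:
{"fn": "apply_moves", "kwargs": {
  "motion": [
    {"tx": 0, "ty": 0, "tz": -4, "turn": 7, "jaw": 0.2},
    {"tx": -2, "ty": 0, "tz": -8, "turn": 14, "jaw": 0.2},
    {"tx": -5, "ty": 0, "tz": -9, "turn": 21, "jaw": 0.2},
    {"tx": -8, "ty": 0, "tz": -9, "turn": 28, "jaw": 0.2},
    {"tx": -12, "ty": 0, "tz": -9, "turn": 34, "jaw": 0.2}
  ]
}}

```text
time_s: 8.02
position: [0.5365, 0.1099, 0.2898]
tool_rot: [[0.56, 0.828, -0.006], [0.828, -0.56, -0.001], [-0.004, -0.005, -1.0]]
ft_force: [0.8, 0.3, -0.2]
grip_width: 0.0509
```

```bash
python3 to.py .618 -.218 .12 -8.5;cat > chk.py <<'E'
from h import *
from reg import *
P=snap('scene','xx',(340,180,460,300),5)
im=P[0];hsv=cv2.cvtColor(im,cv2.COLOR_RGB2HSV)
m=((hsv[...,0]<22)&(hsv[...,1]>70)&(hsv[...,2]>60));m[:,:360]=0;m[:,445:]=0;m[:200]=0;m[300:]=0
v,u=np.where(m);print('orange px',len(u),(u.min(),u.max(),v.min(),v.max()) if len(u) else '', 'jar',jb(im))
E
python3 chk.py
```

```text
t 8.0167 pos [0.5365 0.1099 0.2898] yaw 55.9 w 0.05093974673416916 F [ 0.8  0.3 -0.2] q [-1. 20. 70. -0. 90. 33.]
tx ty tz turn [-22.52  25.21  16.95] 64.4
orange px 136 (np.int64(380), np.int64(418), np.int64(262), np.int64(267)) jar (0.7495813369750977, (2.5, 0.125))
```

Request:
{"fn": "apply_moves", "kwargs": {
  "motion": [
    {"tx": -3, "ty": 2.5, "tz": 0, "turn": 7, "jaw": 0.2},
    {"tx": -6, "ty": 5, "tz": 0, "turn": 14, "jaw": 0.2},
    {"tx": -9, "ty": 7.5, "tz": 1, "turn": 21, "jaw": 0.2},
    {"tx": -12, "ty": 10, "tz": 2, "turn": 28, "jaw": 0.2},
    {"tx": -15, "ty": 12.5, "tz": 3, "turn": 35, "jaw": 0.2}
  ]
}}

```text
time_s: 8.48
position: [0.5536, -0.0935, 0.2596]
tool_rot: [[0.94, 0.342, -0.007], [0.342, -0.94, -0.004], [-0.008, 0.001, -1.0]]
ft_force: [0.5, 0.2, 1.0]
grip_width: 0.0511
```

```bash
python3 to.py .568 -.210 .13 -8.5
```

```text
t 8.4833 pos [ 0.5536 -0.0935  0.2596] yaw 20.0 w 0.05105853009017889 F [0.5 0.2 1. ] q [-21.  23.  71.  -0.  87.  49.]
tx ty tz turn [-2.52 11.42 13.  ] 28.5
```

Request:
{"fn": "apply_moves", "kwargs": {
  "motion": [
    {"tx": -0.8, "ty": 3.5, "tz": 2, "turn": 7, "jaw": 0.2},
    {"tx": -1.5, "ty": 7, "tz": 5, "turn": 14, "jaw": 0.2},
    {"tx": -2.2, "ty": 10, "tz": 8, "turn": 21, "jaw": 0.2},
    {"tx": -2.5, "ty": 11.4, "tz": 11, "turn": 28.5, "jaw": 0.2},
    {"tx": -2.5, "ty": 11.4, "tz": 13, "turn": 28.5, "jaw": 0.2}
  ]
}}

```text
time_s: 8.9
position: [0.5671, -0.2132, 0.1262]
tool_rot: [[0.987, -0.158, -0.011], [-0.158, -0.987, -0.003], [-0.01, 0.005, -1.0]]
ft_force: [-0.6, 0.1, 0.1]
grip_width: 0.0514
```

Request:
{"fn": "apply_moves", "kwargs": {
  "motion": [
    {"tx": 0, "ty": 0, "tz": 0, "turn": 0, "jaw": 0.2}
  ]
}}

```text
time_s: 8.98
position: [0.5654, -0.2132, 0.122]
tool_rot: [[0.987, -0.16, -0.017], [-0.16, -0.987, 0.001], [-0.017, 0.002, -1.0]]
ft_force: [0.2, 0.6, 0.2]
grip_width: 0.0511
```

```bash
python3 to.py .568 -.210 .024 -8.5
```

```text
t 8.9833 pos [ 0.5654 -0.2132  0.122 ] yaw -9.2 w 0.05111282010797281 F [0.2 0.6 0.2] q [-32.  34.  75.  -1.  72.  68.]
tx ty tz turn [ 0.37 -0.38  9.8 ] -0.7
```

Request:
{"fn": "apply_moves", "kwargs": {
  "motion": [
    {"tx": 0.3, "ty": -0.4, "tz": 4, "turn": -0.7, "jaw": 0.2},
    {"tx": 0.3, "ty": -0.4, "tz": 7.5, "turn": -0.7, "jaw": 0.2},
    {"tx": 0.3, "ty": -0.4, "tz": 9.2, "turn": -0.7, "jaw": 0.2},
    {"tx": 0.3, "ty": -0.4, "tz": 9.6, "turn": -0.7, "jaw": 0.2},
    {"tx": 0.3, "ty": -0.4, "tz": 9.6, "turn": -0.7, "jaw": 0.2}
  ]
}}

```text
time_s: 9.4
position: [0.5677, -0.2095, 0.0263]
tool_rot: [[0.989, -0.147, -0.018], [-0.147, -0.989, 0.001], [-0.018, 0.002, -1.0]]
ft_force: [0.3, -0.5, 0.5]
grip_width: 0.051
```

Request:
{"fn": "apply_moves", "kwargs": {
  "motion": [
    {"tx": 0, "ty": 0, "tz": 0, "turn": 0, "jaw": -1},
    {"tx": 0, "ty": 0, "tz": 0, "turn": 0, "jaw": -1},
    {"tx": 0, "ty": 0, "tz": 0, "turn": 0, "jaw": -1},
    {"tx": 0, "ty": 0, "tz": 0, "turn": 0, "jaw": -1},
    {"tx": 0, "ty": 0, "tz": 0, "turn": 0, "jaw": -1}
  ],
  "squeeze": 20
}}

```text
time_s: 9.82
position: [0.5688, -0.2099, 0.0287]
tool_rot: [[0.989, -0.146, -0.014], [-0.146, -0.989, -0.001], [-0.013, 0.003, -1.0]]
ft_force: [-0.0, 0.2, 7.4]
grip_width: 0.0276
```

Request:
{"fn": "apply_moves", "kwargs": {
  "motion": [
    {"tx": 0, "ty": 0, "tz": -3, "turn": 0, "jaw": -1},
    {"tx": 0, "ty": 0, "tz": -7, "turn": 0, "jaw": -1},
    {"tx": 0, "ty": 0, "tz": -11, "turn": 0, "jaw": -1},
    {"tx": 0, "ty": 0, "tz": -15, "turn": 0, "jaw": -1},
    {"tx": 0, "ty": 0, "tz": -19, "turn": 0, "jaw": -1}
  ]
}}

```text
time_s: 10.23
position: [0.571, -0.2094, 0.2219]
tool_rot: [[0.989, -0.146, -0.013], [-0.146, -0.989, -0.002], [-0.012, 0.004, -1.0]]
ft_force: [1.1, -0.5, -1.4]
grip_width: 0.0272
```

```bash
python3 to.py .536 .308 .245 90
```

```text
t 10.2333 pos [ 0.571  -0.2094  0.2219] yaw -8.4 w 0.027170389387976 F [ 1.1 -0.5 -1.4] q [-31.  29.  67.  -0.  85.  67.]
tx ty tz turn [-11.06 -50.66  -2.38] -98.4
```

Request:
{"fn": "apply_moves", "kwargs": {
  "motion": [
    {"tx": -0.7, "ty": -3.8, "tz": -1, "turn": -6.8, "jaw": -1},
    {"tx": -1.4, "ty": -7.6, "tz": -2, "turn": -13.6, "jaw": -1},
    {"tx": -2.1, "ty": -11.4, "tz": -3, "turn": -20.4, "jaw": -1},
    {"tx": -2.8, "ty": -15.2, "tz": -3, "turn": -27.2, "jaw": -1},
    {"tx": -3.5, "ty": -19, "tz": -3, "turn": -34, "jaw": -1}
  ]
}}

```text
time_s: 10.65
position: [0.5642, -0.0145, 0.2535]
tool_rot: [[0.899, 0.437, -0.009], [0.437, -0.899, -0.003], [-0.01, -0.001, -1.0]]
ft_force: [1.7, 0.7, -0.1]
grip_width: 0.0277
```

```bash
python3 to.py .536 .308 .25 90
```

```text
t 10.65 pos [ 0.5642 -0.0145  0.2535] yaw 25.9 w 0.027669267527741775 F [ 1.7  0.7 -0.1] q [-13.  23.  71.  -0.  86.  51.]
tx ty tz turn [ 11.56 -30.24   0.28] -64.1
```

Request:
{"fn": "apply_moves", "kwargs": {
  "motion": [
    {"tx": 1.4, "ty": -3.7, "tz": 0, "turn": -6.8, "jaw": -1},
    {"tx": 2.8, "ty": -7.4, "tz": 0, "turn": -13.6, "jaw": -1},
    {"tx": 4.2, "ty": -11.1, "tz": 0, "turn": -20.4, "jaw": -1},
    {"tx": 5.6, "ty": -14.8, "tz": 0, "turn": -27.2, "jaw": -1},
    {"tx": 7, "ty": -18.3, "tz": 0, "turn": -34, "jaw": -1}
  ]
}}

```text
time_s: 11.07
position: [0.5463, 0.1828, 0.2543]
tool_rot: [[0.496, 0.868, -0.008], [0.868, -0.496, -0.003], [-0.006, -0.005, -1.0]]
ft_force: [0.8, 0.0, -0.5]
grip_width: 0.0274
```

```bash
python3 to.py .536 .308 .25 90
```

```text
t 11.0667 pos [0.5463 0.1828 0.2543] yaw 60.3 w 0.027406094201938555 F [ 0.8  0.  -0.5] q [ 7. 24. 69. -0. 87. 37.]
tx ty tz turn [10.36 -7.1   0.41] -29.7
```

Request:
{"fn": "apply_moves", "kwargs": {
  "motion": [
    {"tx": 3, "ty": -2, "tz": 0, "turn": -7, "jaw": -1},
    {"tx": 6, "ty": -4, "tz": 0, "turn": -14, "jaw": -1},
    {"tx": 9, "ty": -6, "tz": 0, "turn": -21, "jaw": -1},
    {"tx": 10.4, "ty": -7.1, "tz": 0, "turn": -28, "jaw": -1},
    {"tx": 10.4, "ty": -7.1, "tz": 0.4, "turn": -29.7, "jaw": -1}
  ]
}}

```text
time_s: 11.48
position: [0.5351, 0.3121, 0.2515]
tool_rot: [[-0.01, 1.0, -0.006], [1.0, 0.01, -0.001], [-0.001, -0.006, -1.0]]
ft_force: [-0.6, -0.6, -1.1]
grip_width: 0.0274
```

```bash
cat > tilt.py <<'E'
from h import *
from reg import *
s=telemetry.observe();p=s['position']
im,_=snap('scene','xx'); hsv=cv2.cvtColor(im,cv2.COLOR_RGB2HSV);c=proj('scene',[p])[0].astype(int)
m=((hsv[...,0]<20)&(hsv[...,1]>110)&(hsv[...,2]>60)).astype(np.uint8);k=np.zeros_like(m);k[c[1]-45:c[1]+45,c[0]-42:c[0]+42]=1;m*=k
v,u=np.where(m); Q=plane_x('scene',np.c_[u,v],p[0])[:,1:];mu=Q.mean(0); w,V=np.linalg.eigh(np.cov((Q-mu).T));a=V[:,1]*np.sign(V[0,1]);pr=(Q-mu)@a
print(len(u),'tilt',np.degrees(np.arctan2(a[1],a[0])).round(1),'len',np.ptp(pr).round(4),'-yend rel',(mu+a*pr.min()-p[1:]).round(4),'+yend rel',(mu+a*pr.max()-p[1:]).round(4))
print('jarbody',jb(im),'neck',jarshift(im))
E
python3 tilt.py; python3 to.py .536 .3055 .206 90
```

```text
237 tilt 0.5 len 0.1266 -yend rel [-0.0386 -0.0121] +yend rel [ 0.088 -0.011]
jarbody (0.8074503540992737, (2.375, 0.125)) neck (0.8746365308761597, array([2.125, 0.125]), array([0.53555602, 0.23037855, 0.18      ]))
t 11.5333 pos [0.5353 0.3102 0.2502] yaw 90.4 w 0.027535494262730054 F [-0.5  0.2 -1.9] q [19. 29. 62. -0. 89. 19.]
tx ty tz turn [-0.46  0.1   4.42] 0.4
```

Request:
{"fn": "apply_moves", "kwargs": {
  "motion": [
    {"tx": -0.5, "ty": 0.1, "tz": 3.5, "turn": 0.4, "jaw": -1},
    {"tx": -0.5, "ty": 0.1, "tz": 4.6, "turn": 0.4, "jaw": -1},
    {"tx": -0.45, "ty": 0.1, "tz": 5.2, "turn": 0.4, "jaw": -1},
    {"tx": -0.4, "ty": 0.1, "tz": 5.8, "turn": 0.4, "jaw": -1},
    {"tx": -0.4, "ty": 0.1, "tz": 6.4, "turn": 0.4, "jaw": -1}
  ]
}}

```text
time_s: 11.95
position: [0.5364, 0.3064, 0.188]
tool_rot: [[0.001, 1.0, -0.004], [1.0, -0.001, -0.001], [-0.001, -0.004, -1.0]]
ft_force: [-2.1, 1.8, 5.4]
grip_width: 0.0272
```

```bash
python3 tilt.py; python3 to.py .536 .302 .177 90
```

```text
255 tilt 68.6 len 0.182 -yend rel [-0.0363 -0.174 ] +yend rel [ 0.0301 -0.0046]
jarbody (0.8076413869857788, (2.375, 0.125)) neck (0.44634920358657837, array([ 32. , -10.5]), array([0.48903822, 0.32312335, 0.18      ]))
t 12.0 pos [0.5362 0.3064 0.1869] yaw 90.0 w 0.027326194490819192 F [0.4 3.3 2.7] q [19. 31. 68.  0. 80. 19.]
tx ty tz turn [-0.44 -0.02  0.99] -0.0
```

Request:
{"fn": "apply_moves", "kwargs": {
  "motion": [
    {"tx": -0.1, "ty": 0, "tz": 0.5, "turn": 0, "jaw": -1},
    {"tx": -0.3, "ty": 0, "tz": 1.0, "turn": 0, "jaw": -1},
    {"tx": -0.6, "ty": 0, "tz": 1.3, "turn": 0, "jaw": -1},
    {"tx": -0.9, "ty": 0, "tz": 1.5, "turn": 0, "jaw": -1}
  ]
}}

```text
time_s: 12.33
position: [0.5371, 0.2989, 0.1743]
tool_rot: [[0.001, 1.0, 0.0], [1.0, -0.001, 0.003], [0.003, 0.0, -1.0]]
ft_force: [-0.2, 8.6, 9.4]
grip_width: 0.0273
```

```bash
sed -i 's/c\[1\]+45,/c[1]+30,/' tilt.py; python3 tilt.py; python3 to.py .536 .302 .177 90
```

```text
163 tilt -45.0 len 0.1306 -yend rel [-0.0273  0.0236] +yend rel [ 0.0651 -0.0687]
jarbody (0.80814129114151, (1.25, 0.125)) neck (0.4852059483528137, array([32.   , -9.625]), array([0.49296901, 0.32256548, 0.18      ]))
t 12.3833 pos [0.5371 0.2983 0.1741] yaw 89.9 w 0.02751566139999264 F [1.4 5.6 3.9] q [18. 32. 70.  0. 78. 18.]
tx ty tz turn [ 0.37 -0.11 -0.29] -0.1
```

Request:
{"fn": "apply_moves", "kwargs": {
  "motion": [
    {"tx": 1.7, "ty": 0, "tz": -1, "turn": 0, "jaw": -1},
    {"tx": 1.7, "ty": 0, "tz": -5, "turn": 0, "jaw": -1},
    {"tx": 1.7, "ty": 0, "tz": -9, "turn": 0, "jaw": -1},
    {"tx": 1.7, "ty": 0, "tz": -11.3, "turn": 0, "jaw": -1},
    {"tx": 1.7, "ty": 0, "tz": -11.3, "turn": 0, "jaw": -1}
  ]
}}

```text
time_s: 12.8
position: [0.5384, 0.3152, 0.2942]
tool_rot: [[0.002, 1.0, 0.011], [1.0, -0.002, 0.006], [0.006, 0.011, -1.0]]
ft_force: [0.7, 0.2, -0.1]
grip_width: 0.0274
```

Request:
{"fn": "apply_moves", "kwargs": {
  "motion": [
    {"tx": -3.6, "ty": -0.1, "tz": 0, "turn": 0, "jaw": -1},
    {"tx": -7.2, "ty": -0.1, "tz": 0, "turn": 0, "jaw": -1},
    {"tx": -10.8, "ty": -0.1, "tz": 0, "turn": 0, "jaw": -1},
    {"tx": -14.4, "ty": -0.1, "tz": 0, "turn": 0, "jaw": -1},
    {"tx": -18, "ty": -0.1, "tz": 0.5, "turn": 0, "jaw": -1}
  ]
}}

```text
time_s: 13.22
position: [0.5371, 0.1334, 0.289]
tool_rot: [[0.002, 1.0, 0.013], [1.0, -0.002, 0.006], [0.006, 0.013, -1.0]]
ft_force: [0.4, -0.0, -1.1]
grip_width: 0.027
```

Request:
{"fn": "apply_moves", "kwargs": {
  "motion": [
    {"tx": 0, "ty": 0, "tz": 0, "turn": 0, "jaw": -1}
  ]
}}

```text
time_s: 13.3
position: [0.537, 0.1282, 0.2883]
tool_rot: [[0.008, 1.0, 0.012], [1.0, -0.008, 0.004], [0.004, 0.012, -1.0]]
ft_force: [0.3, 0.8, -0.6]
grip_width: 0.0275
```

```bash
python3 tilt.py; python3 to.py .536 .133 .267 90;  python3 to.py .536 .198 .202 90
```

```text
191 tilt -45.1 len 0.1319 -yend rel [-0.0261  0.0232] +yend rel [ 0.067  -0.0703]
jarbody (0.7532742023468018, (1.125, 0.125)) neck (0.6122660636901855, array([ 8.125, -8.   ]), array([0.50000588, 0.25154597, 0.18      ]))
t 13.35 pos [0.537  0.1302 0.289 ] yaw 89.6 w 0.027635038128408087 F [ 1.1  0.4 -0.2] q [ 1. 20. 70.  0. 89.  2.]
tx ty tz turn [ 0.27 -0.13  2.2 ] -0.4
t 13.35 pos [0.537  0.1302 0.289 ] yaw 89.6 w 0.027635038128408087 F [ 1.1  0.4 -0.2] q [ 1. 20. 70.  0. 89.  2.]
tx ty tz turn [ 6.74 -0.26  8.73] -0.4
```

Request:
{"fn": "apply_moves", "kwargs": {
  "motion": [
    {"tx": 0.3, "ty": -0.15, "tz": 1.2, "turn": 0, "jaw": -1},
    {"tx": 0.3, "ty": -0.15, "tz": 2.2, "turn": 0, "jaw": -1},
    {"tx": 1.6, "ty": -0.2, "tz": 3.5, "turn": 0, "jaw": -1},
    {"tx": 2.9, "ty": -0.2, "tz": 4.8, "turn": 0, "jaw": -1}
  ]
}}

```text
time_s: 13.68
position: [0.5359, 0.16, 0.2409]
tool_rot: [[0.008, 1.0, 0.014], [1.0, -0.008, 0.005], [0.005, 0.014, -1.0]]
ft_force: [-0.0, 0.3, -1.2]
grip_width: 0.0271
```

```bash
python3 to.py .5355 .198 .202 90
```

```text
t 13.6833 pos [0.5359 0.16   0.2409] yaw 89.5 w 0.027129576490020745 F [-0.   0.3 -1.2] q [ 4. 23. 74.  0. 82.  5.]
tx ty tz turn [ 3.78 -0.12  3.91] -0.5
```

Request:
{"fn": "apply_moves", "kwargs": {
  "motion": [
    {"tx": 1.2, "ty": 0, "tz": 1.2, "turn": 0, "jaw": -1},
    {"tx": 2.4, "ty": 0, "tz": 2.4, "turn": 0, "jaw": -1},
    {"tx": 3.4, "ty": 0, "tz": 3.4, "turn": 0, "jaw": -1},
    {"tx": 3.8, "ty": 0, "tz": 3.8, "turn": 0, "jaw": -1}
  ]
}}

```text
time_s: 14.02
position: [0.5361, 0.1998, 0.2018]
tool_rot: [[0.007, 1.0, 0.012], [1.0, -0.007, 0.005], [0.005, 0.012, -1.0]]
ft_force: [-0.6, 0.1, -0.9]
grip_width: 0.0276
```

Request:
{"fn": "apply_moves", "kwargs": {
  "motion": [
    {"tx": 0.5, "ty": 0, "tz": 0, "turn": 0, "jaw": -1},
    {"tx": 1.0, "ty": 0, "tz": 0, "turn": 0, "jaw": -1},
    {"tx": 1.4, "ty": 0, "tz": 0, "turn": 0, "jaw": -1}
  ]
}}

```text
time_s: 14.27
position: [0.5365, 0.2142, 0.2025]
tool_rot: [[0.007, 1.0, 0.013], [1.0, -0.007, 0.005], [0.005, 0.013, -1.0]]
ft_force: [0.5, -0.3, -1.3]
grip_width: 0.0273
```

```bash
python3 to.py .5355 .23 .2 90; python3 tilt.py
```

```text
t 14.2667 pos [0.5365 0.2142 0.2025] yaw 89.6 w 0.027331608511651083 F [ 0.5 -0.3 -1.3] q [10. 26. 75.  0. 78. 10.]
tx ty tz turn [ 1.58 -0.11  0.25] -0.4
120 tilt -44.4 len 0.1013 -yend rel [-0.0271  0.0231] +yend rel [ 0.0452 -0.0478]
jarbody (0.7640820145606995, (1.125, 0.0)) neck (0.6164687275886536, array([24.875, -0.125]), array([0.53466312, 0.29610742, 0.18      ]))
```

Request:
{"fn": "apply_moves", "kwargs": {
  "motion": [
    {"tx": 0.4, "ty": -0.1, "tz": 0.1, "turn": 0, "jaw": -1},
    {"tx": 0.8, "ty": -0.1, "tz": 0.2, "turn": 0, "jaw": -1},
    {"tx": 1.2, "ty": -0.1, "tz": 0.2, "turn": 0, "jaw": -1},
    {"tx": 1.6, "ty": -0.1, "tz": 0.2, "turn": 0, "jaw": -1}
  ]
}}

```text
time_s: 14.65
position: [0.5356, 0.2306, 0.2005]
tool_rot: [[0.007, 1.0, 0.013], [1.0, -0.007, 0.005], [0.005, 0.013, -1.0]]
ft_force: [0.0, -3.9, -2.1]
grip_width: 0.0272
```

```bash
python3 to.py .5355 .23 .2 90; python3 tilt.py
```

```text
t 14.65 pos [0.5356 0.2306 0.2005] yaw 89.6 w 0.027191411546262003 F [ 0.  -3.9 -2.1] q [12. 27. 74.  0. 78. 12.]
tx ty tz turn [-0.06 -0.01  0.05] -0.4
90 tilt -50.6 len 0.0903 -yend rel [-0.0257  0.0254] +yend rel [ 0.0317 -0.0444]
jarbody (0.7733041644096375, (1.125, 0.0)) neck (0.5847251415252686, array([28.625,  0.25 ]), array([0.53630749, 0.3066946 , 0.18      ]))
```

Request:
{"fn": "apply_moves", "kwargs": {
  "motion": [
    {"tx": 0.4, "ty": 0, "tz": 0, "turn": 0, "jaw": -1},
    {"tx": 0.8, "ty": 0, "tz": 0, "turn": 0, "jaw": -1}
  ]
}}

```text
time_s: 14.87
position: [0.5356, 0.2395, 0.2005]
tool_rot: [[0.007, 1.0, 0.013], [1.0, -0.007, 0.005], [0.005, 0.013, -1.0]]
ft_force: [0.6, -4.2, -1.8]
grip_width: 0.0274
```

Request:
{"fn": "apply_moves", "kwargs": {
  "motion": [
    {"tx": 0, "ty": 0, "tz": 0, "turn": 0, "jaw": 0.2},
    {"tx": 0, "ty": 0, "tz": 0, "turn": 0, "jaw": 0.2},
    {"tx": 0, "ty": 0, "tz": 0, "turn": 0, "jaw": 0.2},
    {"tx": 0, "ty": 0, "tz": 0, "turn": 0, "jaw": 0.2}
  ]
}}

```text
time_s: 15.2
position: [0.5357, 0.2396, 0.2007]
tool_rot: [[0.007, 1.0, 0.013], [1.0, -0.007, 0.006], [0.006, 0.013, -1.0]]
ft_force: [0.2, 0.7, -0.1]
grip_width: 0.0508
```

Request:
{"fn": "apply_moves", "kwargs": {
  "motion": [
    {"tx": 0, "ty": 0, "tz": -4, "turn": 7, "jaw": 0.2},
    {"tx": -2, "ty": 0, "tz": -8, "turn": 14, "jaw": 0.2},
    {"tx": -6, "ty": 0, "tz": -8, "turn": 21, "jaw": 0.2},
    {"tx": -10, "ty": 0, "tz": -8, "turn": 28, "jaw": 0.2},
    {"tx": -14, "ty": 0, "tz": -8, "turn": 35, "jaw": 0.2}
  ]
}}

```text
time_s: 15.62
position: [0.5334, 0.098, 0.2808]
tool_rot: [[0.583, 0.812, 0.015], [0.813, -0.583, 0.006], [0.014, 0.009, -1.0]]
ft_force: [0.9, 0.5, -0.1]
grip_width: 0.0512
```

```bash
python3 chk.py; python3 to.py .515 -.3034 .2 3.5
```

```text
orange px 259 (np.int64(377), np.int64(417), np.int64(257), np.int64(267)) jar (0.7036820650100708, (1.125, 0.0))
t 15.6667 pos [0.5338 0.0917 0.2803] yaw 53.6 w 0.051195609812928214 F [ 2.8 -5.   1.5] q [-3. 19. 73.  0. 87. 34.]
tx ty tz turn [-33.    21.86   7.89] 50.1
```

View pics/xx.png

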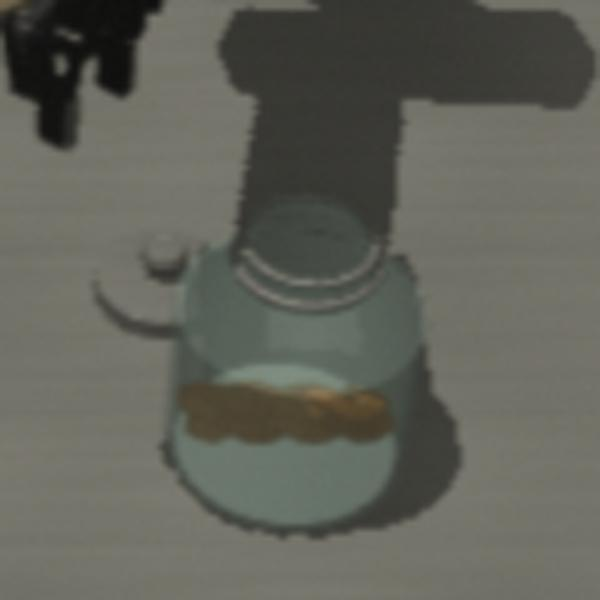

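Request:
{"fn": "apply_moves", "kwargs": {
  "motion": [
    {"tx": -3.3, "ty": 2.2, "tz": 0, "turn": 7, "jaw": 0.2},
    {"tx": -6.6, "ty": 4.4, "tz": 1, "turn": 14, "jaw": 0.2},
    {"tx": -9.9, "ty": 6.6, "tz": 2, "turn": 21, "jaw": 0.2},
    {"tx": -13.2, "ty": 8.8, "tz": 3, "turn": 28, "jaw": 0.2},
    {"tx": -16.5, "ty": 11, "tz": 4, "turn": 35, "jaw": 0.2}
  ]
}}

```text
time_s: 16.08
position: [0.5247, -0.1059, 0.2401]
tool_rot: [[0.948, 0.317, 0.015], [0.317, -0.949, 0.003], [0.015, 0.002, -1.0]]
ft_force: [1.0, 0.4, -0.5]
grip_width: 0.051
```

```bash
python3 to.py .515 -.3034 .14 3.5
```

```text
t 16.0833 pos [ 0.5247 -0.1059  0.2401] yaw 18.5 w 0.05100772789884432 F [ 1.   0.4 -0.5] q [-24.  20.  78.   1.  81.  47.]
tx ty tz turn [-7.33 18.41  9.94] 15.0
```

Request:
{"fn": "apply_moves", "kwargs": {
  "motion": [
    {"tx": -1.5, "ty": 3.7, "tz": 0, "turn": 5, "jaw": 0.2},
    {"tx": -3, "ty": 7.4, "tz": 0, "turn": 10, "jaw": 0.2},
    {"tx": -4.5, "ty": 11.1, "tz": 1, "turn": 15, "jaw": 0.2},
    {"tx": -6, "ty": 14.8, "tz": 2, "turn": 15, "jaw": 0.2},
    {"tx": -7.3, "ty": 18.4, "tz": 3, "turn": 15, "jaw": 0.2}
  ]
}}

```text
time_s: 16.5
position: [0.5136, -0.3057, 0.2092]
tool_rot: [[0.998, 0.06, 0.016], [0.06, -0.998, 0.002], [0.016, -0.002, -1.0]]
ft_force: [-0.1, -0.7, -0.8]
grip_width: 0.0515
```

Request:
{"fn": "apply_moves", "kwargs": {
  "motion": [
    {"tx": 0, "ty": 0, "tz": 4, "turn": 0, "jaw": 0.2},
    {"tx": 0, "ty": 0, "tz": 8, "turn": 0, "jaw": 0.2},
    {"tx": 0, "ty": 0, "tz": 8, "turn": 0, "jaw": 0.2}
  ]
}}

```text
time_s: 16.75
position: [0.5122, -0.3041, 0.1222]
tool_rot: [[0.998, 0.058, 0.007], [0.058, -0.998, 0.011], [0.007, -0.011, -1.0]]
ft_force: [-0.5, 1.4, -0.8]
grip_width: 0.0515
```

```bash
python3 to.py .515 -.3034 .026 3.5
```

```text
t 16.75 pos [ 0.5122 -0.3041  0.1222] yaw 3.3 w 0.05149894867187628 F [-0.5  1.4 -0.8] q [-42.  33.  78.   1.  70.  44.]
tx ty tz turn [0.22 0.06 9.63] -0.2
```

Request:
{"fn": "apply_moves", "kwargs": {
  "motion": [
    {"tx": 0.2, "ty": 0, "tz": 4, "turn": 0, "jaw": 0.2},
    {"tx": 0.2, "ty": 0, "tz": 7.5, "turn": 0, "jaw": 0.2},
    {"tx": 0.2, "ty": 0, "tz": 9.2, "turn": 0, "jaw": 0.2},
    {"tx": 0.2, "ty": 0, "tz": 9.6, "turn": 0, "jaw": 0.2},
    {"tx": 0.2, "ty": 0, "tz": 9.6, "turn": 0, "jaw": 0.2}
  ]
}}

```text
time_s: 17.17
position: [0.5154, -0.3029, 0.0271]
tool_rot: [[0.998, 0.059, 0.007], [0.059, -0.998, 0.011], [0.007, -0.011, -1.0]]
ft_force: [0.6, -0.4, -0.7]
grip_width: 0.0508
```

Request:
{"fn": "apply_moves", "kwargs": {
  "motion": [
    {"tx": 0, "ty": 0, "tz": 0, "turn": 0, "jaw": -1},
    {"tx": 0, "ty": 0, "tz": 0, "turn": 0, "jaw": -1},
    {"tx": 0, "ty": 0, "tz": 0, "turn": 0, "jaw": -1},
    {"tx": 0, "ty": 0, "tz": 0, "turn": 0, "jaw": -1},
    {"tx": 0, "ty": 0, "tz": 0, "turn": 0, "jaw": -1}
  ],
  "squeeze": 20
}}

```text
time_s: 17.58
position: [0.5165, -0.3036, 0.0298]
tool_rot: [[0.998, 0.059, 0.011], [0.059, -0.998, 0.008], [0.011, -0.008, -1.0]]
ft_force: [-0.4, 0.9, 8.0]
grip_width: 0.0273
```

Request:
{"fn": "apply_moves", "kwargs": {
  "motion": [
    {"tx": 0, "ty": 0, "tz": -3, "turn": 0, "jaw": -1},
    {"tx": 0, "ty": 0, "tz": -7, "turn": 0, "jaw": -1},
    {"tx": 0, "ty": 0, "tz": -11, "turn": 0, "jaw": -1},
    {"tx": 0, "ty": 0, "tz": -15, "turn": 0, "jaw": -1},
    {"tx": 0, "ty": 0, "tz": -19, "turn": 0, "jaw": -1}
  ]
}}

```text
time_s: 18.0
position: [0.5142, -0.3048, 0.2234]
tool_rot: [[0.998, 0.059, 0.012], [0.059, -0.998, 0.007], [0.012, -0.006, -1.0]]
ft_force: [0.5, -0.4, -1.0]
grip_width: 0.0272
```

```bash
python3 to.py .5355 .305 .25 90
```

```text
t 18.0 pos [ 0.5142 -0.3048  0.2234] yaw 3.4 w 0.027206439952050673 F [ 0.5 -0.4 -1. ] q [-42.  27.  69.   1.  83.  44.]
tx ty tz turn [  5.75 -60.77  -2.21] -86.6
```

Request:
{"fn": "apply_moves", "kwargs": {
  "motion": [
    {"tx": 0.3, "ty": -3.9, "tz": -1, "turn": -6.8, "jaw": -1},
    {"tx": 0.6, "ty": -7.8, "tz": -2, "turn": -13.6, "jaw": -1},
    {"tx": 0.9, "ty": -11.7, "tz": -3, "turn": -20.4, "jaw": -1},
    {"tx": 1.2, "ty": -15.6, "tz": -3, "turn": -27.2, "jaw": -1},
    {"tx": 1.5, "ty": -19.5, "tz": -3, "turn": -34, "jaw": -1}
  ]
}}

```text
time_s: 18.42
position: [0.5169, -0.1078, 0.2569]
tool_rot: [[0.791, 0.611, 0.015], [0.611, -0.791, 0.005], [0.015, 0.005, -1.0]]
ft_force: [1.4, -0.2, -0.0]
grip_width: 0.0274
```

```bash
python3 to.py .5355 .305 .253 90
```

```text
t 18.4167 pos [ 0.5169 -0.1078  0.2569] yaw 37.7 w 0.0274096174984958 F [ 1.4 -0.2 -0. ] q [-25.  19.  77.   1.  83.  27.]
tx ty tz turn [ 26.7  -31.53   0.64] -52.3
```

Request:
{"fn": "apply_moves", "kwargs": {
  "motion": [
    {"tx": 2.6, "ty": -3.1, "tz": 0, "turn": -6.8, "jaw": -1},
    {"tx": 5.2, "ty": -6.2, "tz": 0, "turn": -13.6, "jaw": -1},
    {"tx": 7.8, "ty": -9.2, "tz": 0, "turn": -20.4, "jaw": -1},
    {"tx": 10.4, "ty": -12.3, "tz": 0, "turn": -27.2, "jaw": -1},
    {"tx": 13, "ty": -15.4, "tz": 0, "turn": -34, "jaw": -1}
  ]
}}

```text
time_s: 18.83
position: [0.5251, 0.0956, 0.2597]
tool_rot: [[0.308, 0.951, 0.018], [0.951, -0.309, 0.005], [0.011, 0.015, -1.0]]
ft_force: [1.2, -0.4, -0.4]
grip_width: 0.0273
```

```bash
python3 to.py .5355 .305 .253 90
```

```text
t 18.8333 pos [0.5251 0.0956 0.2597] yaw 72.0 w 0.027265230044983768 F [ 1.2 -0.4 -0.4] q [-3. 19. 76.  0. 83. 15.]
tx ty tz turn [20.23 -5.49  0.8 ] -18.0
```

Request:
{"fn": "apply_moves", "kwargs": {
  "motion": [
    {"tx": 4, "ty": -1.1, "tz": 0, "turn": -6, "jaw": -1},
    {"tx": 8, "ty": -2.2, "tz": 0, "turn": -12, "jaw": -1},
    {"tx": 12, "ty": -3.3, "tz": 0, "turn": -18, "jaw": -1},
    {"tx": 16, "ty": -4.4, "tz": 0.4, "turn": -18, "jaw": -1},
    {"tx": 20, "ty": -5.5, "tz": 0.8, "turn": -18, "jaw": -1}
  ]
}}

```text
time_s: 19.25
position: [0.5341, 0.3035, 0.2548]
tool_rot: [[-0.001, 1.0, 0.02], [1.0, 0.001, 0.006], [0.006, 0.02, -1.0]]
ft_force: [0.2, 0.5, -0.4]
grip_width: 0.0273
```

Request:
{"fn": "apply_moves", "kwargs": {
  "motion": [
    {"tx": 0, "ty": 0, "tz": 0, "turn": 0, "jaw": -1},
    {"tx": 0, "ty": 0, "tz": 0, "turn": 0, "jaw": -1}
  ]
}}

```text
time_s: 19.42
position: [0.5333, 0.3055, 0.2556]
tool_rot: [[-0.005, 1.0, 0.021], [1.0, 0.005, 0.007], [0.006, 0.021, -1.0]]
ft_force: [-0.3, 0.3, -0.2]
grip_width: 0.0274
```

```bash
python3 tilt.py; python3 to.py .5355 .302 .205 90
```

```text
246 tilt -0.7 len 0.1267 -yend rel [-0.0405 -0.0124] +yend rel [ 0.0862 -0.0139]
jarbody (0.7151470184326172, (1.125, 0.0)) neck (0.8764549493789673, array([0.625, 0.125]), array([0.53554379, 0.22605099, 0.18      ]))
t 19.4667 pos [0.5337 0.3039 0.2557] yaw 90.2 w 0.02766030474947251 F [ 0.4 -0.2 -1.2] q [19. 28. 64. -0. 88. 18.]
tx ty tz turn [-0.22  0.07  5.07] 0.2
```

Request:
{"fn": "apply_moves", "kwargs": {
  "motion": [
    {"tx": -0.3, "ty": 0.1, "tz": 4, "turn": 0, "jaw": -1},
    {"tx": -0.3, "ty": 0.1, "tz": 5.1, "turn": 0, "jaw": -1},
    {"tx": -0.25, "ty": 0.1, "tz": 5.7, "turn": 0, "jaw": -1},
    {"tx": -0.2, "ty": 0.1, "tz": 6.3, "turn": 0, "jaw": -1},
    {"tx": -0.2, "ty": 0.1, "tz": 6.9, "turn": 0, "jaw": -1}
  ]
}}

```text
time_s: 19.88
position: [0.5369, 0.302, 0.1886]
tool_rot: [[-0.002, 1.0, 0.025], [1.0, 0.001, 0.008], [0.008, 0.025, -1.0]]
ft_force: [-1.4, 1.4, 4.1]
grip_width: 0.0275
```

Request:
{"fn": "apply_moves", "kwargs": {
  "motion": [
    {"tx": -0.1, "ty": 0, "tz": 0.5, "turn": 0, "jaw": -1},
    {"tx": -0.3, "ty": 0, "tz": 1.0, "turn": 0, "jaw": -1},
    {"tx": -0.6, "ty": 0, "tz": 1.3, "turn": 0, "jaw": -1},
    {"tx": -0.8, "ty": 0, "tz": 1.5, "turn": 0, "jaw": -1}
  ]
}}

```text
time_s: 20.22
position: [0.5383, 0.2952, 0.1756]
tool_rot: [[-0.002, 1.0, 0.029], [1.0, 0.002, 0.012], [0.012, 0.029, -0.999]]
ft_force: [-0.3, 9.5, 10.0]
grip_width: 0.0273
```

```bash
python3 tilt.py; python3 to.py .5355 .302 .205 90
```

```text
161 tilt -48.7 len 0.1332 -yend rel [-0.0285  0.0261] +yend rel [ 0.0594 -0.074 ]
jarbody (0.717413604259491, (0.375, 0.125)) neck (0.503568172454834, array([32.   , -9.375]), array([0.4940894 , 0.32240647, 0.18      ]))
t 20.2667 pos [0.5383 0.2949 0.1755] yaw 90.1 w 0.027293330029742942 F [0.1 7.4 5.5] q [18. 31. 72.  0. 76. 18.]
tx ty tz turn [ 0.75 -0.19 -2.95] 0.1
```

Request:
{"fn": "apply_moves", "kwargs": {
  "motion": [
    {"tx": 1.7, "ty": -0.2, "tz": -1, "turn": 0, "jaw": -1},
    {"tx": 1.7, "ty": -0.2, "tz": -5, "turn": 0, "jaw": -1},
    {"tx": 1.7, "ty": -0.2, "tz": -9, "turn": 0, "jaw": -1},
    {"tx": 1.7, "ty": -0.2, "tz": -11.7, "turn": 0, "jaw": -1},
    {"tx": 1.7, "ty": -0.2, "tz": -11.7, "turn": 0, "jaw": -1}
  ]
}}

```text
time_s: 20.68
position: [0.5343, 0.3104, 0.3]
tool_rot: [[-0.001, 0.999, 0.042], [1.0, 0.001, 0.015], [0.015, 0.042, -0.999]]
ft_force: [0.6, -0.5, -0.4]
grip_width: 0.027
```

Request:
{"fn": "apply_moves", "kwargs": {
  "motion": [
    {"tx": -3.6, "ty": 0, "tz": 0, "turn": 0, "jaw": -1},
    {"tx": -7.2, "ty": 0, "tz": 0, "turn": 0, "jaw": -1},
    {"tx": -10.8, "ty": 0, "tz": 0, "turn": 0, "jaw": -1},
    {"tx": -14.4, "ty": 0, "tz": 0, "turn": 0, "jaw": -1},
    {"tx": -17.5, "ty": 0, "tz": 0, "turn": 0, "jaw": -1}
  ]
}}

```text
time_s: 21.1
position: [0.5342, 0.1329, 0.2974]
tool_rot: [[-0.0, 0.999, 0.042], [1.0, -0.0, 0.015], [0.015, 0.042, -0.999]]
ft_force: [0.6, 0.3, -0.1]
grip_width: 0.0272
```

Request:
{"fn": "apply_moves", "kwargs": {
  "motion": [
    {"tx": 0, "ty": 0, "tz": 0, "turn": 0, "jaw": -1}
  ]
}}

```text
time_s: 21.18
position: [0.5343, 0.128, 0.2975]
tool_rot: [[0.005, 0.999, 0.043], [1.0, -0.005, 0.013], [0.013, 0.043, -0.999]]
ft_force: [-0.2, -0.2, 0.2]
grip_width: 0.0272
```

```bash
python3 tilt.py; python3 to.py .536 .141 .27 90;  python3 to.py .5355 .201 .202 90
```

```text
185 tilt -49.0 len 0.1332 -yend rel [-0.027  0.025] +yend rel [ 0.0604 -0.0755]
jarbody (0.6864500641822815, (0.5, 0.0)) neck (0.6520123481750488, array([ 7.625, -7.625]), array([0.50167125, 0.24989916, 0.18      ]))
t 21.2333 pos [0.5343 0.1297 0.2977] yaw 89.7 w 0.027222537829127896 F [ 0.  -0.  -0.3] q [ 1. 19. 71.  1. 88.  1.]
tx ty tz turn [1.09 0.05 2.79] -0.3
t 21.2333 pos [0.5343 0.1297 0.2977] yaw 89.7 w 0.027222537829127896 F [ 0.  -0.  -0.3] q [ 1. 19. 71.  1. 88.  1.]
tx ty tz turn [ 7.   -0.33  9.66] -0.3
```

Request:
{"fn": "apply_moves", "kwargs": {
  "motion": [
    {"tx": 1.1, "ty": 0, "tz": 1.4, "turn": 0, "jaw": -1},
    {"tx": 1.1, "ty": -0.1, "tz": 2.8, "turn": 0, "jaw": -1},
    {"tx": 2.2, "ty": -0.2, "tz": 4.1, "turn": 0, "jaw": -1},
    {"tx": 3.3, "ty": -0.3, "tz": 5.4, "turn": 0, "jaw": -1}
  ]
}}

```text
time_s: 21.57
position: [0.5337, 0.164, 0.2435]
tool_rot: [[0.005, 0.999, 0.044], [1.0, -0.005, 0.014], [0.014, 0.043, -0.999]]
ft_force: [0.7, -0.9, -0.5]
grip_width: 0.0269
```

```bash
python3 to.py .5345 .201 .202 90
```

```text
t 21.5667 pos [0.5337 0.164  0.2435] yaw 89.7 w 0.026943275263481496 F [ 0.7 -0.9 -0.5] q [ 5. 22. 75.  1. 80.  5.]
tx ty tz turn [ 3.65 -0.12  4.2 ] -0.3
```

Request:
{"fn": "apply_moves", "kwargs": {
  "motion": [
    {"tx": 1.1, "ty": 0, "tz": 1.3, "turn": 0, "jaw": -1},
    {"tx": 2.2, "ty": -0.1, "tz": 2.6, "turn": 0, "jaw": -1},
    {"tx": 3.3, "ty": -0.1, "tz": 3.8, "turn": 0, "jaw": -1},
    {"tx": 3.7, "ty": -0.1, "tz": 4.2, "turn": 0, "jaw": -1}
  ]
}}

```text
time_s: 21.9
position: [0.534, 0.2032, 0.2002]
tool_rot: [[0.004, 0.999, 0.041], [1.0, -0.004, 0.014], [0.014, 0.041, -0.999]]
ft_force: [0.0, 0.3, -1.2]
grip_width: 0.0272
```

Request:
{"fn": "apply_moves", "kwargs": {
  "motion": [
    {"tx": 0.5, "ty": 0, "tz": 0, "turn": 0, "jaw": -1},
    {"tx": 1.0, "ty": 0, "tz": 0, "turn": 0, "jaw": -1},
    {"tx": 1.4, "ty": 0, "tz": 0, "turn": 0, "jaw": -1}
  ]
}}

```text
time_s: 22.15
position: [0.5343, 0.2177, 0.201]
tool_rot: [[0.003, 0.999, 0.042], [1.0, -0.004, 0.014], [0.014, 0.042, -0.999]]
ft_force: [0.4, -1.4, -0.6]
grip_width: 0.0272
```

```bash
python3 tilt.py;python3 to.py .5345 .234 .2 90
```

```text
117 tilt -48.2 len 0.1008 -yend rel [-0.028   0.0251] +yend rel [ 0.0391 -0.0501]
jarbody (0.6841637492179871, (0.5, 0.0)) neck (0.6310397386550903, array([24.875, -1.25 ]), array([0.5298044, 0.2967482, 0.18     ]))
t 22.2 pos [0.5343 0.2181 0.2011] yaw 89.8 w 0.027374901197963916 F [ 0.5  0.7 -0.8] q [10. 26. 76.  0. 76. 10.]
tx ty tz turn [1.59 0.01 0.13] -0.2
```

Request:
{"fn": "apply_moves", "kwargs": {
  "motion": [
    {"tx": 0.4, "ty": 0, "tz": 0, "turn": 0, "jaw": -1},
    {"tx": 0.8, "ty": 0, "tz": 0, "turn": 0, "jaw": -1},
    {"tx": 1.2, "ty": 0, "tz": 0, "turn": 0, "jaw": -1},
    {"tx": 1.6, "ty": 0, "tz": 0, "turn": 0, "jaw": -1}
  ]
}}

```text
time_s: 22.53
position: [0.5343, 0.2339, 0.2013]
tool_rot: [[0.003, 0.999, 0.042], [1.0, -0.004, 0.013], [0.013, 0.042, -0.999]]
ft_force: [-0.0, -4.3, -1.1]
grip_width: 0.0273
```

```bash
python3 tilt.py;python3 to.py .5345 .234 .2 90
```

```text
87 tilt -54.1 len 0.113 -yend rel [-0.0276  0.0286] +yend rel [ 0.0386 -0.063 ]
jarbody (0.6938031911849976, (0.5, 0.0)) neck (0.5878170728683472, array([28.875, -1.125]), array([0.53037813, 0.30822993, 0.18      ]))
t 22.5833 pos [0.5342 0.2346 0.2012] yaw 89.8 w 0.027316163700568982 F [-1.3 -1.9 -3. ] q [12. 26. 75.  0. 76. 12.]
tx ty tz turn [-0.06  0.02  0.12] -0.2
```

Same state as for twist 2; release and retreat.

Request:
{"fn": "apply_moves", "kwargs": {
  "motion": [
    {"tx": 0.3, "ty": 0, "tz": 0, "turn": 0, "jaw": -1},
    {"tx": 0.5, "ty": 0, "tz": 0, "turn": 0, "jaw": -1}
  ]
}}

```text
time_s: 22.75
position: [0.5341, 0.2398, 0.2012]
tool_rot: [[0.003, 0.999, 0.042], [1.0, -0.004, 0.014], [0.014, 0.041, -0.999]]
ft_force: [-1.6, -3.4, -2.0]
grip_width: 0.0273
```

Request:
{"fn": "apply_moves", "kwargs": {
  "motion": [
    {"tx": 0, "ty": 0, "tz": 0, "turn": 0, "jaw": 0.2},
    {"tx": 0, "ty": 0, "tz": 0, "turn": 0, "jaw": 0.2},
    {"tx": 0, "ty": 0, "tz": 0, "turn": 0, "jaw": 0.2},
    {"tx": 0, "ty": 0, "tz": 0, "turn": 0, "jaw": 0.2}
  ]
}}

```text
time_s: 23.08
position: [0.5343, 0.24, 0.2014]
tool_rot: [[0.003, 0.999, 0.042], [1.0, -0.004, 0.014], [0.014, 0.042, -0.999]]
ft_force: [-0.5, -0.4, 0.5]
grip_width: 0.0514
```

Request:
{"fn": "apply_moves", "kwargs": {
  "motion": [
    {"tx": 0, "ty": 0, "tz": -4, "turn": 0, "jaw": 0.2},
    {"tx": -2, "ty": 0, "tz": -8, "turn": 0, "jaw": 0.2},
    {"tx": -6, "ty": 0, "tz": -9, "turn": 0, "jaw": 0.2},
    {"tx": -10, "ty": 0, "tz": -9, "turn": 0, "jaw": 0.2},
    {"tx": -14, "ty": 0, "tz": -9, "turn": 0, "jaw": 0.2}
  ]
}}

```text
time_s: 23.5
position: [0.53, 0.0974, 0.2907]
tool_rot: [[0.002, 0.999, 0.045], [1.0, -0.002, 0.014], [0.014, 0.045, -0.999]]
ft_force: [1.1, -0.3, -0.6]
grip_width: 0.0515
```

Request:
{"fn": "apply_moves", "kwargs": {
  "motion": [
    {"tx": -3, "ty": 0, "tz": 0, "turn": 0, "jaw": 0.2},
    {"tx": -6, "ty": 0, "tz": 0, "turn": 0, "jaw": 0.2},
    {"tx": -6, "ty": 0, "tz": 0, "turn": 0, "jaw": 0.2}
  ]
}}

```text
time_s: 23.75
position: [0.5301, 0.0331, 0.29]
tool_rot: [[0.006, 0.999, 0.046], [1.0, -0.007, 0.013], [0.013, 0.046, -0.999]]
ft_force: [0.9, -0.3, -0.1]
grip_width: 0.0516
```

```bash
python3 chk.py; python3 - <<'E'
import sys;sys.path.insert(0,'.')
from h import *
im,_=get_image('scene');t,_=get_image('top')
a=cv2.resize(im[170:310,330:460][...,::-1],None,fx=4,fy=4,interpolation=cv2.INTER_CUBIC)[:560]
b=cv2.resize(t[205:345,225-25:225+40][...,::-1],None,fx=4,fy=4,interpolation=cv2.INTER_CUBIC)[:560]
cv2.imwrite('pics/final.png',np.hstack([a,b]))
E
```

```text
orange px 283 (np.int64(377), np.int64(417), np.int64(254), np.int64(272)) jar (0.5751016139984131, (0.25, 0.125))
```

View pics/final.png

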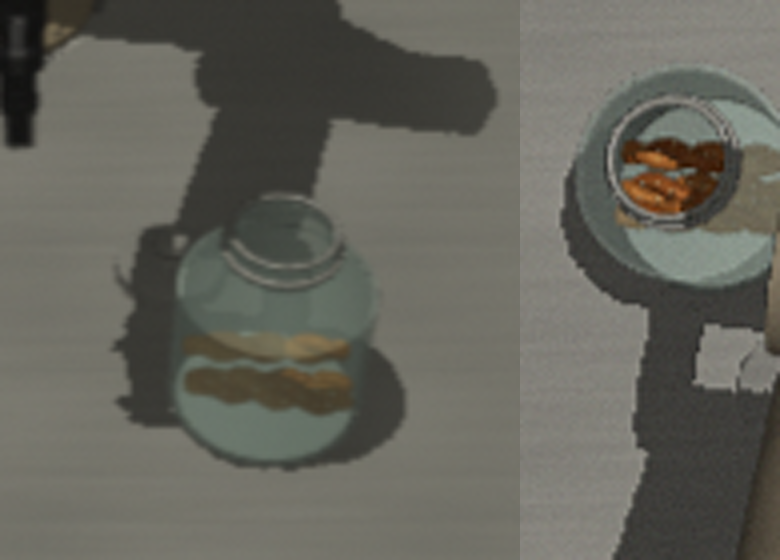

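Request:
{"fn": "apply_moves", "kwargs": {
  "motion": [
    {"tx": 0, "ty": 0, "tz": 0, "turn": 0, "jaw": 0.2},
    {"tx": 0, "ty": 0, "tz": 0, "turn": 0, "jaw": 0.2},
    {"tx": 0, "ty": 0, "tz": 0, "turn": 0, "jaw": 0.2}
  ]
}}

```text
time_s: 24.15
position: [0.5299, 0.0385, 0.2901]
tool_rot: [[0.001, 0.999, 0.046], [1.0, -0.002, 0.015], [0.015, 0.046, -0.999]]
ft_force: [-0.2, 0.3, 0.0]
grip_width: 0.0511
```

```bash
python3 - <<'E'
from h import *
im,_=get_image('scene');hsv=cv2.cvtColor(im,cv2.COLOR_RGB2HSV)
m=((hsv[...,0]<22)&(hsv[...,1]>90)&(hsv[...,2]>60));m[:200]=0;m[375:]=0;m=m.astype(np.uint8)
n,L,st,c=cv2.connectedComponentsWithStats(m)
print([s.tolist() for s in st[1:] if s[4]>15])
a=cv2.imread('pics/scene0.png');d=cv2.absdiff(a,np.ascontiguousarray(im[...,::-1])).max(2)
print('docker',(d[215:270,480:510]>40).sum(),'bowl',(d[225:275,105:170]>40).sum())
print(close_job())
E
```

```text
[[632, 200, 8, 5, 34], [486, 222, 15, 23, 207], [131, 239, 26, 21, 196], [583, 239, 12, 12, 95], [117, 247, 17, 14, 115], [405, 254, 12, 5, 33], [400, 262, 18, 9, 77], [595, 262, 13, 13, 110], [612, 288, 28, 14, 338], [619, 354, 21, 21, 342]]
docker 0 bowl 0
the job is handed in; nothing more can be done
None
```

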